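Feel for the coded slug in the shuttered box and present it to the scanner

TASK

A brass slug stands hidden under the sliding cover of the long grey store box: reach through the cover's port, pushing the cover along as needed, feel for the slug and lift it out, then stand it near the middle of the black rubber pad and let go of it. Then take it up again, gripped another way as needed, and stand it upright, centred on the circle of the scanner platform, with its coded side (the side the line on its top points to) squarely facing the scanner's window. Always set it down gently, never drop it, and leave the other things on the bench where they are.

Things in the scene. Friction and masses are not known exactly. Their poses are not given: they have to be found in the camera images.
- box: Fixed grey metal store box, a straight channel with flat floor, long along its own y axis. Origin: centre of its underside on the bench. Outside 72 (x) by 316 (y), walls 8 thick and 60 high; inside the channel is 56 wide (x) and 300 long (y), its floor 6 above the bench. A sliding cover lies over it. The slug stands upright in it: anywhere from 60 towards -y to 20 towards +y of the box's middle, within 5 of the channel's centre line.
- cover (a joint): Position of the opaque sliding cover along the box's own y axis, in m: 0 with its port over the middle of the box, from -0.085 to +0.085 (stops). Aluminium sheet 84 wide, 470 long, underside 62 and top 68 above the bench. It slides freely (under 1 N) and stays where it is left. Fingers inside the port can push it along by the rim.
- port (a point): Centre of the cover's only opening, at the top of its rim, 76 above the bench; axes as the box. The opening is 130 long (along the box's y) and 58 wide (x). A black rim 4 thick borders it on all four sides, from the cover's underside (62) up to 76 above the bench.
- slug: The brass slug: plain solid cylinder, 38 diameter, 48 high, 0.38 to 0.52 kg; pushed sideways it slides without tipping, resisting with about 2 N or more. Origin: centre of its underside, z up along its axis. Its coded side is its own +x side: a small steel plate 18 wide and 28 high with a pattern of black dots; a black line scribed on the top runs from the centre towards that side.
- mark (a point): Middle of the coded side of the slug, 19 from its axis along its +x and 24 above its underside.
- pad: Fixed black rubber pad, 120 by 120, 4 thick. Origin: centre of its underside on the bench.
- scanner: Fixed white scanner: a platform 96 by 96, 12 high, and along its own -y edge a block 96 wide (x), 60 deep, 80 high, whose black window looks across the platform along the scanner's +y. Origin: centre of the platform's underside on the bench.
- spot (a point): Centre of the grey circle (56 diameter) on the platform's top, 12 above the bench.
- window (a point): Middle of the scanner's window, 46 from the circle's centre towards the scanner's -y, 36 above the bench.
- blank: Bystander: plain steel cylinder, 32 diameter, 36 high, no code. Origin: underside centre.
- bottle: Bystander: closed amber bottle, 58 diameter, 140 high. Origin: underside centre.
- beaker: Bystander: open steel beaker, 72 diameter, 85 high. Origin: underside centre.
- jar: Bystander: white jar, 60 diameter, 75 high. Origin: underside centre.
- driver: Bystander: screwdriver lying along its own x. Origin: middle of its underside.
- spanner: Bystander: wrench lying along its own x. Origin: middle of its underside.
- collar: Bystander: steel ring lying flat, 60 outside, 40 inside, 12 high. Origin: underside centre.
Things that resemble listed ones, but are neither listed nor needed, are in the scene too. Of the things that look like the scanner, the larger one is meant.

How it is judged:
By the outcome, as a careful person would: the job done as asked, in the order asked, and still so for the second after the job is handed in, with the robot touching nothing.
It also fails if it takes over 72 s, if anything falls off the work surface, if the arm or the gripper's body presses on something with over 40 N, if the wrist force passes 120 N, or if a joint passes its speed limit or range.

ROBOT

A 6-joint arm with a two-finger parallel gripper is mounted at the origin on the work surface. World frame = base frame: x ahead of the robot, y to its left, z up, the work surface at z = 0. Lengths are in m, angles in rad, forces in N, time in s.
With the tool pointing down it reaches from about 0.3 to 0.875 m from the base axis. Payload 6.4 kg.
Tool frame: the origin (TCP) lies between the finger pads; the fingertips stand 11 mm ahead of it and the grasp point (between the pads) lies 8 mm behind it (ctrl.tcp_to_tips is the y of the fingertips in the tool frame, in m); y points along the fingers, x is the direction in which the jaws open and shut, and the axes are right-handed (so a half turn about y gives the same grasp; the last joint's range is limited). The gripper opens to 85 mm and grips with 20 to 120 N. Pads are 22 mm wide; open, the fingers measure 114 mm over their backs; the gripper's body (76 mm by 85 mm) begins 54 mm behind the grasp point. The pads swing forward as they close: fully open they stand 13 mm farther back than shut.
Start: joints at [-0.206, 0.181, 1.607, -0, 1.354, -0.206], TCP at [0.575, 0, 0.242] pointing down, gripper open.
Joint ranges: [-2.99, 2.99], [-0.89, 2.07], [0.3, 2.58], [-1.14, 4.28], [0, 2.63], [-3.12, 3.12]. Speed limits (rad/s): [2.57, 2.57, 3.01, 3.14, 3.14, 3.14].

INTERFACE

Orientations are given as a unit quaternion [w, x, y, z].
In Python, from bench import ctrl gives the robot as it stands.
- The arm moves only by the tool apply_moves, never from a script. Its argument "plan" is text: rows parted by semicolons, each of 7 numbers parted by spaces: the shift along the tool's x, y, z each as a share of 0.05 m, from -1 to 1, then the turn, a rotation vector about the tool's x, y, z each as a share of 0.12 rad, from -1 to 1, then the opening, from 0 (shut) to 1 (fully open). In form: dx dy dz wx wy wz claw; .... A call has exactly 5 rows; each row shifts and turns the commanded pose from where the row before left it, along the tool's axes as they then stand; what a row does not reach is not made up. A row lasts 1/10 s, in which the tool goes at most 50 mm and 8.59 degrees, less where a joint would pass 70% of its speed; a pose out of reach is approached as far as the arm can. A call with a number of a shift or a turn outside -1 to 1 is refused whole. A call with a gripper value outside its range is refused whole. The fingers move at their own pace and stop on an object; the grip force is fixed at half the most. Time passes only in rows, so rows that do not move let the fingers close, or fill a call up. It gives the time, the measured TCP pose, the force and the opening at its end, in the units of the state.
- ctrl.get_obs(): the state, without advancing time (a new reading comes with each control period).
- ctrl.camera(name): name is "scene" or "side" or "wrist"; returns the picture (480x640x3 uint8, red, green, blue); there is no depth.
- ctrl.get_calibration(name): a dict with "intrinsics" (3x3 intrinsics, pixels), "R" (3x3) and "t" (3): a world point X has camera coordinates R X + t. Camera axes: x right, y down, z forward; pixel columns grow to the right and rows downward; lengths in m; the calibration is good to about 2 mm. The wrist camera is an equidistant fisheye: a pixel r from the principal point sees the ray r / f radians off the axis. A picture is of the moment at which its call begins: read the wrist's pose just before it. get_calibration takes no time and is no camera call; for the wrist camera it gives the pose at the moment of the call.
- ctrl.hand_in(): hands the job in, once; it reports no verdict.
Trained networks look in the newest picture that a camera, given by its name, has taken for a name from the list of things; names that differ only in an ending like _2 or _b are one class to them, and where a whole thing is asked for, a point or a joint stands for the part that bears it (a point fixed in the world has none). Each returns a list of dicts, best first, with "score" (0 to 1); they miss things now and then, are a little off and sometimes report something else, mostly with a low value. They report only what shows in the picture. A call takes as long as a camera call. They do not tell look-alikes from the thing itself.
- ctrl.recognise(camera, target): "point" ([x, y, z] in m, in world coordinates, good to about 4 mm: the middle of the surface that is visible of it).
The state is a dict: "time_s": time; "q": joint angles; "dq": joint speeds; "joint_efforts": joint torques, N m; "eef_pos": TCP position; "eef_rot": TCP orientation; "wrist_force": force on the tool from outside, world axes, zero at the start; "torque": the same for the moment, N m; "opening": opening from 0.0 (shut) to 1.0 (fully open).
Only numpy, scipy, OpenCV 4.12 (cv2) and the standard library are available. Lean on these libraries where they do the work, as an engineer would, in place of code of your own. Each camera call takes 0.05 s, during which the arm holds its last target.

## Working session

There is one attempt and no reset: what is moved stays moved. The work goes in short steps, Python scripts to look and compute and a tool call to move; the robot and the scene stay as the last step left them, time stands still between calls to the robot, and variables do not carry over. Pictures are saved under pics/ and viewed, and the job is handed in when it is done.

Besides the shell and the picture viewer there is one more tool, called as name(argument=value, ...) on one line, values as JSON. apply_moves: Moves the arm, as the interface text tells. Shift numbers are shares of 0.05 m and turn numbers shares of 0.12 rad, none past 1 either way. Its arguments: {"type":"object","properties":{"plan":{"type":"string"}},"required":["plan"]}

```bash
ls; mkdir -p pics
python3 - <<'E'
from bench import ctrl
import cv2
o=ctrl.get_obs()
print({k:o[k] for k in o})
for c in ("scene","side","wrist"):
    im=ctrl.camera(c); cv2.imwrite(f"pics/{c}0.png",im[:,:,::-1])
    k=ctrl.get_calibration(c); print(c,k)
print(ctrl.tcp_to_tips)
E
```

```text
pics
{'time_s': 0.0, 'q': array([-2.06310159e-01,  1.81586645e-01,  1.60799249e+00, -3.35887329e-05,
        1.35381411e+00, -2.06312905e-01]), 'dq': array([ 4.68645891e-04, -2.04966025e-03, -2.20334068e-04, -3.25141233e-04,
       -2.97981089e-05, -1.08108547e-03]), 'joint_efforts': array([ 3.41415571e-04, -4.44869328e+01, -3.51340663e+01, -2.51131587e-04,
        9.11703974e-03,  3.43231875e-05]), 'eef_pos': array([5.74464421e-01, 1.13435983e-04, 2.41366003e-01]), 'eef_rot': array([ 7.07225555e-01, -7.06987434e-01,  6.21940318e-04,  6.29016289e-04]), 'wrist_force': array([-0.1740105 ,  0.74905065,  0.59422333]), 'torque': array([-0.01714409,  0.02027152, -0.02595969]), 'opening': 0.9993330968134756}
scene {'intrinsics': array([[509.27914356,   0.        , 319.05019643],
       [  0.        , 509.27914356, 235.9970239 ],
       [  0.        ,   0.        ,   1.        ]]), 'R': array([[-0.61931907,  0.78509321, -0.00851756],
       [ 0.59245171,  0.46018041, -0.66123745],
       [-0.51521341, -0.4145632 , -0.75012832]]), 't': array([ 0.3204537 , -0.28854126,  1.41419244])}
side {'intrinsics': array([[596.66528057,   0.        , 326.35599945],
       [  0.        , 596.66528057, 237.92967479],
       [  0.        ,   0.        ,   1.        ]]), 'R': array([[ 0.68247864, -0.7305934 , -0.0213584 ],
       [-0.36394916, -0.31434875, -0.87677014],
       [ 0.63384849,  0.60615026, -0.48043517]]), 't': array([-0.3564289 ,  0.27306457,  0.88323664])}
wrist {'intrinsics': array([[371.64829954,   0.        , 315.34751973],
       [  0.        , 371.64829954, 234.23462419],
       [  0.        ,   0.        ,   1.        ]]), 'R': array([[ 9.99998570e-01,  8.74903296e-04, -1.44729327e-03],
       [ 1.25789011e-03, -9.56802895e-01,  2.90734653e-01],
       [-1.13040968e-03, -2.90736058e-01, -9.56802627e-01]]), 't': array([-0.5740904 , -0.03751706,  0.38021835])}
0.011
```

View pics/scene0.png

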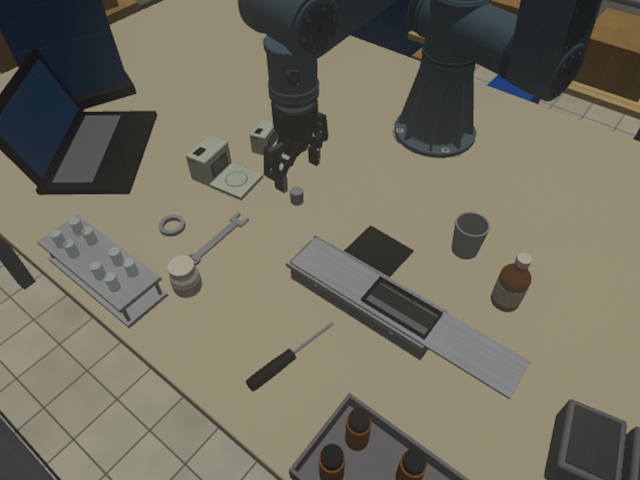

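View pics/side0.png

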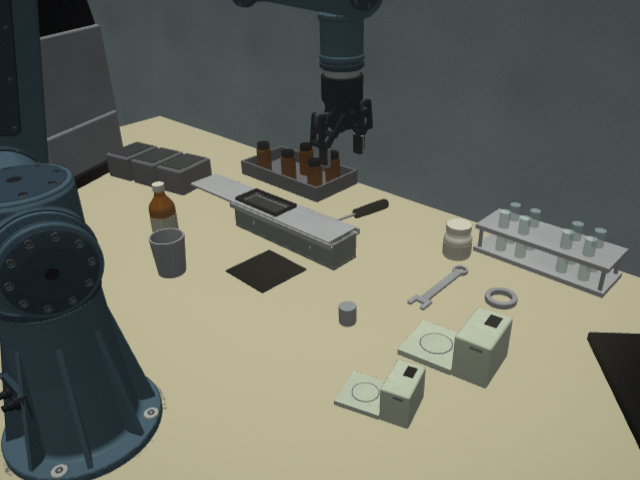

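View pics/wrist0.png

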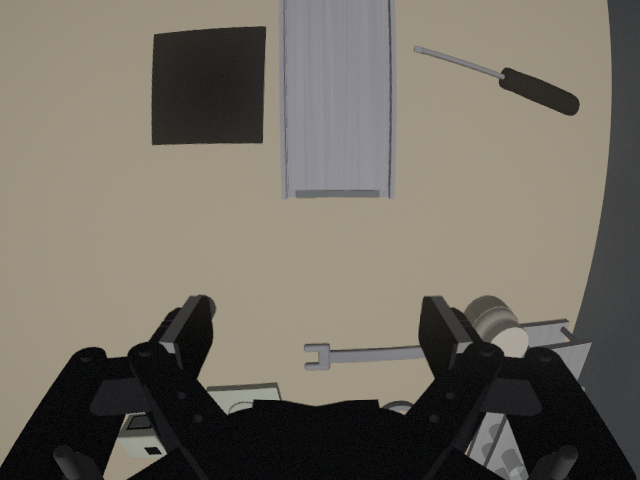

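The scene view shows the box with its cover (port at about 402,306), the pad (380,250), the larger scanner (225,165) and a smaller look-alike at (263,137). The side view shows the larger scanner at (455,345) and the small one at (382,390). Next I'll measure them.

```bash
cat > h.py <<'E'
from bench import ctrl
import numpy as np, cv2
from scipy.spatial.transform import Rotation as Rn
def cal(c): 
    k=ctrl.get_calibration(c); return k['intrinsics'],k['R'],k['t']
def ray(c,uv,k=None):
    K,R,t=k or cal(c); x=(uv[0]-K[0,2])/K[0,0]; y=(uv[1]-K[1,2])/K[1,1]
    if c=='wrist':
        r=np.hypot(x,y); d=np.array([np.sin(r)*x/max(r,1e-9),np.sin(r)*y/max(r,1e-9),np.cos(r)])
    else: d=np.array([x,y,1.]); d/=np.linalg.norm(d)
    return -R.T@t, R.T@d
def onz(c,uv,z,k=None):
    o,d=ray(c,uv,k); return o+d*(z-o[2])/d[2]
def tri(*cu):
    A=np.zeros((3,3));b=np.zeros(3);rs=[]
    for it in cu:
        o,d=ray(*it); P=np.eye(3)-np.outer(d,d); A+=P;b+=P@o; rs.append((o,P))
    X=np.linalg.solve(A,b); return X,[round(float(np.linalg.norm(P@(X-o)))*1000,1) for o,P in rs]
def proj(c,X,k=None):
    K,R,t=k or cal(c); p=R@np.asarray(X)+t
    if c=='wrist':
        r=np.hypot(p[0],p[1]); th=np.arctan2(r,p[2]); s=th/max(r,1e-9); return np.array([K[0,2]+K[0,0]*p[0]*s,K[1,2]+K[1,1]*p[1]*s])
    return np.array([K[0,2]+K[0,0]*p[0]/p[2],K[1,2]+K[1,1]*p[1]/p[2]])
def snap(c,name):
    im=ctrl.camera(c)[:,:,::-1].copy(); cv2.imwrite(f'pics/{name}.png',im); return im
def crop(src,u0,v0,w,h,s,name):
    im=cv2.imread(f'pics/{src}.png')[v0:v0+h,u0:u0+w]; cv2.imwrite(f'pics/{name}.png',cv2.resize(im,None,fx=s,fy=s,interpolation=cv2.INTER_CUBIC))
E
python3 - <<'E'
from h import *
np.set_printoptions(precision=4,suppress=True)
for c in('scene','side'):
  for n in('port','pad','scanner','spot','window','box','cover','blank'):
    print(c,n,[(np.round(r['point'],4).tolist(),round(r['score'],2)) for r in ctrl.recognise(c,n)])
crop('scene0',270,220,270,190,3,'c1')
crop('scene0',170,110,140,105,5,'c2')
crop('side0',180,170,200,130,4,'c3')
crop('side0',320,290,200,140,4,'c4')
E
```

```text
scene port [([0.5952, 0.3261, 0.0667], 0.63)]
scene pad [([0.4541, 0.1237, -0.0001], 0.88), ([0.501, -0.33, 0.0265], 0.5)]
scene scanner [([0.5006, -0.3343, 0.0261], 0.74), ([0.3446, -0.316, 0.0492], 0.57)]
scene spot [([0.3503, -0.317, 0.0505], 0.75), ([0.5021, -0.3317, 0.022], 0.7)]
scene window [([0.3438, -0.3178, 0.0491], 0.75), ([0.5044, -0.3316, 0.028], 0.7)]
scene box [([0.5945, 0.2575, 0.0653], 0.62)]
scene cover [([0.5974, 0.3217, 0.0664], 0.9)]
scene blank [([0.4488, -0.1194, 0.033], 0.59)]
side port [([0.5857, 0.1916, 0.0657], 0.97)]
side pad [([0.4543, 0.1136, 0.005], 0.79)]
side scanner [([0.4628, -0.3551, 0.0289], 0.72), ([0.3107, -0.3191, 0.019], 0.58)]
side spot [([0.4663, -0.3566, 0.0268], 0.8)]
side window [([0.4632, -0.3605, 0.034], 0.64)]
side box [([0.5603, 0.1644, 0.0664], 0.65)]
side cover [([0.5877, 0.1893, 0.0697], 0.93)]
side blank [([0.4377, -0.1361, 0.0258], 0.76), ([0.5899, 0.1917, 0.0713], 0.54)]
```

View pics/c1.png

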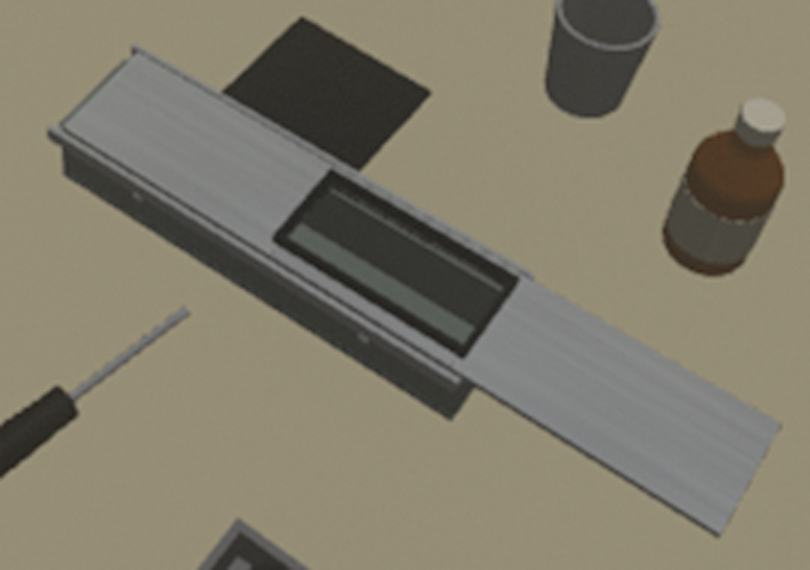

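View pics/c2.png

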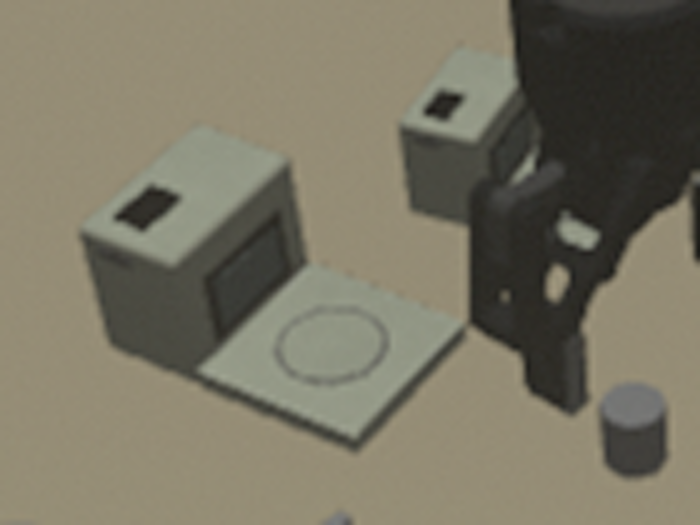

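View pics/c3.png

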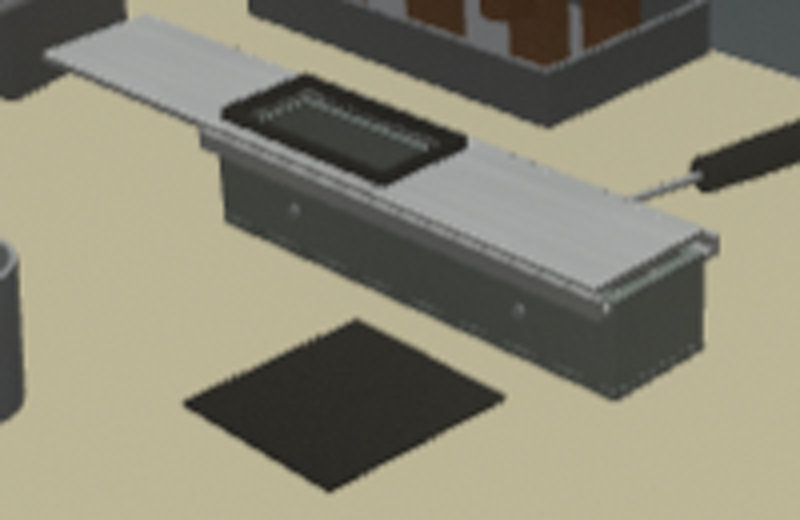

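View pics/c4.png

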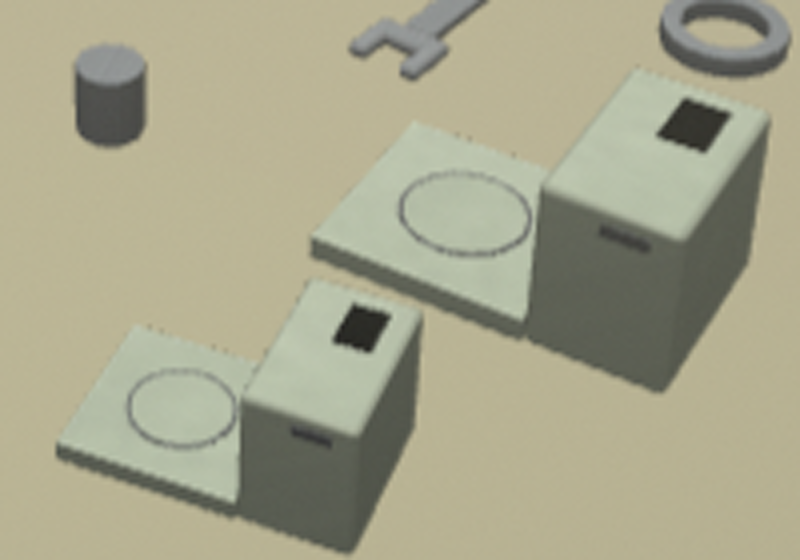

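Run:
```python
from h import *
np.set_printoptions(precision=4,suppress=True)
S=lambda u,v:('scene',(270+(u+.5)/3-.5,220+(v+.5)/3-.5))
S2=lambda u,v:('scene',(170+(u+.5)/5-.5,110+(v+.5)/5-.5))
D=lambda u,v:('side',(180+(u+.5)/4-.5,170+(v+.5)/4-.5))
D2=lambda u,v:('side',(320+(u+.5)/4-.5,290+(v+.5)/4-.5))
P={'port ll':(S(330,170),D(385,183)),'port lx hy':(S(518,278),D(222,107)),'port hh':(S(463,356),D(305,73)),'port hx ly':(S(274,240),D(467,137)),
'cov lx hy':(S(780,428),D(45,52)),'cov hh':(S(718,535),D(148,15)),'cov ll':(S(135,55),D(595,290)),'cov hx ly':(S(62,128),D(700,232)),
'pad ly lx':(S(303,17),D(329,491)),'pad lx hy':(S(430,93),D(183,403)),'pad hx ly':(S(222,92),D(505,398)),'pad hh':(S(360,170),D(357,320)),
'circ':(S2(332,344),D2(465,213)),'plat a':(S2(465,328),D2(311,240)),'plat b':(S2(355,440),D2(412,122)),'plat c':(S2(198,370),D2(548,170)),'plat d':(S2(312,265),D2(525,320)),
'blk c':(S2(172,265),D2(637,68+0)),'blk d':(S2(290,160),D2(542,188)),
'blank top':(S2(633,405),D2(110,65))}
for n,v in P.items():
    X,r=tri(*v); print(n,X,r)
```

```text
port ll [0.5574 0.1833 0.071 ] [0.3, 0.3]
port lx hy [0.5576 0.3221 0.0752] [0.6, 0.6]
port hh [0.6239 0.3236 0.0738] [1.4, 1.4]
port hx ly [0.6255 0.1872 0.073 ] [0.4, 0.4]
cov lx hy [0.5495 0.4887 0.0663] [0.2, 0.2]
cov hh [0.6305 0.4883 0.0655] [0.3, 0.3]
cov ll [0.5526 0.0187 0.0656] [1.6, 1.6]
cov hx ly [0.6347 0.0201 0.0658] [0.7, 0.7]
pad ly lx [0.4005 0.0601 0.0016] [0.2, 0.2]
pad lx hy [0.4051 0.1782 0.0018] [0.9, 0.9]
pad hx ly [0.5087 0.0541 0.0079] [6.6, 6.6]
pad hh [0.5104 0.1728 0.0101] [8.8, 8.8]
circ [ 0.4837 -0.2906  0.0129] [0.7, 0.7]
plat a [ 0.4307 -0.2496  0.0085] [0.6, 0.6]
plat b [ 0.5245 -0.2353  0.0104] [0.9, 0.9]
plat c [ 0.5365 -0.3117  0.019 ] [13.3, 13.3]
plat d [ 0.4451 -0.3442  0.0105] [0.0, 0.0]
blk c [ 0.5375 -0.3329  0.0785] [0.3, 0.3]
blk d [ 0.4452 -0.3461  0.0776] [0.4, 0.4]
blank top [ 0.4422 -0.1275  0.0347] [0.6, 0.6]
```

```bash
cat >> h.py <<'E'
def pose():
    o=ctrl.get_obs(); w,x,y,z=o['eef_rot']; return o,np.array(o['eef_pos']),Rn.from_quat([x,y,z,w])
def Rtool(a): # tool pointing down, jaw x at yaw a
    return Rn.from_matrix(np.array([[np.cos(a),0,-np.sin(a)],[np.sin(a),0,np.cos(a)],[0,-1,0]]))
def plan(p,a,n,claw):
    o,p0,R0=pose(); RT=Rtool(a); rv=(R0.inv()*RT).as_rotvec(); th=np.linalg.norm(rv)
    p=np.asarray(p,float); rows=[]
    for i in range(n):
        Ri=R0*Rn.from_rotvec(rv*i/n); d=Ri.inv().apply((p-p0)/n)/.05; w=rv/n/.12
        rows.append(' '.join('%.2f'%v for v in [*d,*w,claw]))
    print('from',p0.round(4),'rows',n); 
    for i in range(0,n,5): print('; '.join(rows[i:i+5]))
def st():
    o,p,R=pose(); x=R.as_matrix(); print('t %.2f'%o['time_s'],'p',p.round(4),'yaw %.4f'%np.arctan2(x[1,0],x[0,0]),'down',x[:,1].round(4),'F',np.round(o['wrist_force'],1),'open %.3f'%o['opening'])
E
python3 -c "
from h import *
plan([.591,.225,.20],np.pi/2,15,0)"
```

```text
from [0.575  0.     0.2423] rows 15
0.02 0.06 0.30 0.00 -0.87 0.00 0.00; 0.05 0.06 0.30 0.00 -0.87 0.00 0.00; 0.08 0.06 0.29 0.00 -0.87 0.00 0.00; 0.11 0.06 0.28 0.00 -0.87 0.00 0.00; 0.14 0.06 0.27 0.00 -0.87 0.00 0.00
0.17 0.06 0.25 0.00 -0.87 0.00 0.00; 0.19 0.06 0.23 0.00 -0.87 0.00 0.00; 0.22 0.06 0.21 0.00 -0.87 0.00 0.00; 0.24 0.06 0.18 0.00 -0.87 0.00 0.00; 0.26 0.06 0.16 0.00 -0.87 0.00 0.00
0.27 0.06 0.13 0.00 -0.87 0.00 0.00; 0.28 0.06 0.10 0.00 -0.87 0.00 0.00; 0.29 0.06 0.07 0.00 -0.87 0.00 0.00; 0.30 0.06 0.04 0.00 -0.87 0.00 0.00; 0.30 0.06 0.01 0.00 -0.87 0.00 0.00
```

apply_moves(plan="0.02 0.06 0.3 0 -0.87 0 0; 0.05 0.06 0.3 0 -0.87 0 0; 0.08 0.06 0.29 0 -0.87 0 0; 0.11 0.06 0.28 0 -0.87 0 0; 0.14 0.06 0.27 0 -0.87 0 0")

```text
time_s: 1.45
eef_pos: [0.5797, 0.076, 0.2272]
eef_rot: [-0.683, 0.683, 0.184, -0.184]
wrist_force: [0.8, 0.2, -0.6]
opening: 0.142
```

apply_moves(plan="0.17 0.06 0.25 0 -0.87 0 0; 0.19 0.06 0.23 0 -0.87 0 0; 0.22 0.06 0.21 0 -0.87 0 0; 0.24 0.06 0.18 0 -0.87 0 0; 0.26 0.06 0.16 0 -0.87 0 0")

```text
time_s: 1.95
eef_pos: [0.5856, 0.1513, 0.2122]
eef_rot: [-0.612, 0.612, 0.354, -0.354]
wrist_force: [-1.0, 0.1, 0.5]
opening: 0.0
```

apply_moves(plan="0.27 0.06 0.13 0 -0.87 0 0; 0.28 0.06 0.1 0 -0.87 0 0; 0.29 0.06 0.07 0 -0.87 0 0; 0.3 0.06 0.04 0 -0.87 0 0; 0.3 0.06 0.01 0 -0.87 0 0")

```text
time_s: 2.45
eef_pos: [0.5915, 0.226, 0.1971]
eef_rot: [0.5, -0.5, -0.5, 0.5]
wrist_force: [0.9, -0.0, -0.2]
opening: -0.002
```

```bash
python3 -c "
from h import *
st(); print(ctrl.tcp_to_tips, ctrl.get_obs()['q'].round(2)); snap('wrist','w1')"
```

```text
t 2.45 p [0.5915 0.226  0.1971] yaw 1.5703 down [-0.  0. -1.] F [ 0.9 -0.  -0.2] open -0.002
0.011 [ 0.18  0.35  1.49  0.    1.3  -1.39]
```

View pics/w1.png

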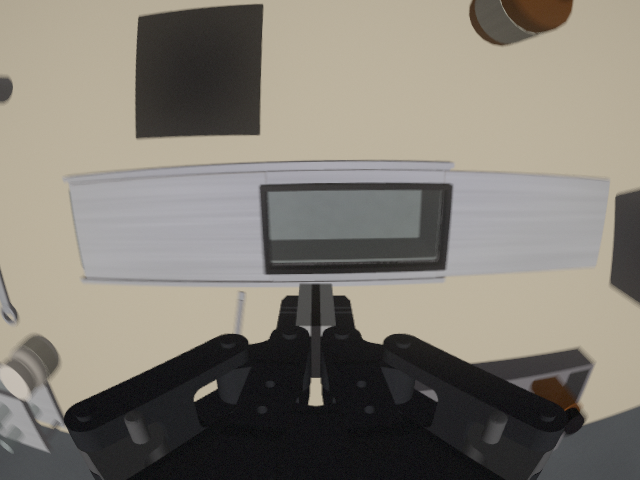

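```bash
python3 -c "
from h import *
for uv in [(262,185),(452,184),(448,272),(266,274)]: print(onz('wrist',uv,.076).round(4))
print('tip',proj('wrist',[.5915,.226,.186]),proj('wrist',[.5915,.226,.18]))
plan([.591,.224,.078],np.pi/2,5,0)
"
```

```text
[0.5581 0.192  0.076 ]
[0.5551 0.3271 0.076 ]
[0.6232 0.3316 0.076 ]
[0.6245 0.1927 0.076 ]
tip [308.25495359 303.77721841] [308.4793864  297.58036976]
from [0.5911 0.228  0.1966] rows 5
-0.02 0.47 0.00 -0.00 0.01 0.00 0.00; -0.02 0.47 0.00 -0.00 0.01 0.00 0.00; -0.02 0.47 0.00 -0.00 0.01 0.00 0.00; -0.02 0.47 0.00 -0.00 0.01 0.00 0.00; -0.02 0.47 0.00 -0.00 0.01 0.00 0.00
```

```bash
python3 -c "
from h import *
o,p,R=pose()
for z in (.011,.017,.024):
  for dx in (-.011,.011): print(z,dx,proj('wrist',p+[dx,0,-z]))
"
```

```text
0.011 -0.011 [313.04503888 279.29295801]
0.011 0.011 [312.84180409 324.27966614]
0.017 -0.011 [313.11439345 273.74395279]
0.017 0.011 [312.9111477  317.65093102]
0.024 -0.011 [313.18985139 267.72998431]
0.024 0.011 [312.98729415 310.40821184]
```

apply_moves(plan="-0.02 0.48 0 0 0 0 0; -0.02 0.48 0 0 0 0 0; -0.02 0.48 0 0 0 0 0; -0.02 0.48 0 0 0 0 0; 0 0.48 0 0 0 0 0")

```text
time_s: 3.0
eef_pos: [0.5915, 0.2208, 0.0765]
eef_rot: [-0.502, 0.502, 0.498, -0.498]
wrist_force: [-0.3, -0.3, -0.6]
opening: -0.0
```

apply_moves(plan="-0.3 0 0 0 0 0 0; -0.3 0 0 0 0 0 0; -0.3 0 0 0 0 0 0; -0.3 0 0 0 0 0 0; -0.3 0 0 0 0 0 0")

```text
time_s: 3.5
eef_pos: [0.5923, 0.1446, 0.0789]
eef_rot: [-0.501, 0.502, 0.499, -0.498]
wrist_force: [1.4, 1.2, 1.4]
opening: 0.004
```

```bash
python3 -c "
from h import *
st(); snap('scene','s1')"
```

```text
t 3.50 p [0.5923 0.1446 0.0789] yaw 1.5650 down [ 0.003  0.    -1.   ] F [1.4 1.2 1.4] open 0.004
```

View pics/s1.png

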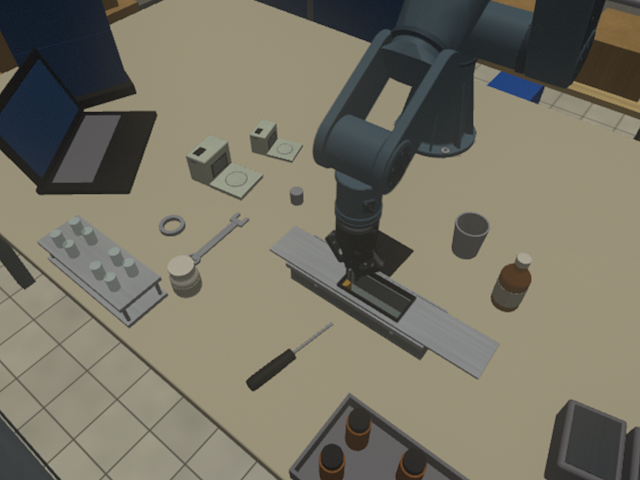

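apply_moves(plan="-0.2 0 0 0 0 0 0; -0.2 0 0 0 0 0 0; -0.2 0 0 0 0 0 0; -0.2 0 0 0 0 0 0; -0.1 0 0 0 0 0 0")

```text
time_s: 4.05
eef_pos: [0.5908, 0.1003, 0.0772]
eef_rot: [0.501, -0.501, -0.499, 0.499]
wrist_force: [0.1, 0.4, -0.4]
opening: -0.006
```

apply_moves(plan="0 -0.5 0 0 0 0 0; 0.5 -0.9 0 0 0 0 0; 0.5 -0.9 0 0 0 0 0.3; 0 -0.4 0 0 0 0 0.6; 0 0 0 0 0 0 0.6")

```text
time_s: 4.55
eef_pos: [0.5933, 0.1507, 0.2141]
eef_rot: [-0.499, 0.503, 0.501, -0.497]
wrist_force: [1.5, -0.5, 0.3]
opening: 0.508
```

```bash
python3 -c "
from h import *
st(); snap('wrist','w2');st()
for n in('slug','port','mark'): print(n,[(np.round(r['point'],4).tolist(),round(r['score'],2)) for r in ctrl.recognise('wrist',n)])
snap('scene','s2'); crop('s2',270,220,200,150,4,'s2c')"
```

```text
t 4.55 p [0.5933 0.1507 0.2141] yaw 1.5676 down [ 7.4e-03  3.0e-04 -1.0e+00] F [ 1.5 -0.5  0.3] open 0.508
t 4.60 p [0.5919 0.1502 0.2113] yaw 1.5668 down [ 0.0032 -0.     -1.    ] F [-0.9  0.1 -1.2] open 0.588
slug [([0.5939, 0.1182, 0.0552], 0.72), ([0.767, -0.1285, 0.0504], 0.63), ([0.7737, 0.1424, 0.0186], 0.31)]
port [([0.5898, 0.1567, 0.0647], 0.79)]
mark [([0.5946, 0.1258, 0.0559], 0.72)]
```

View pics/w2.png

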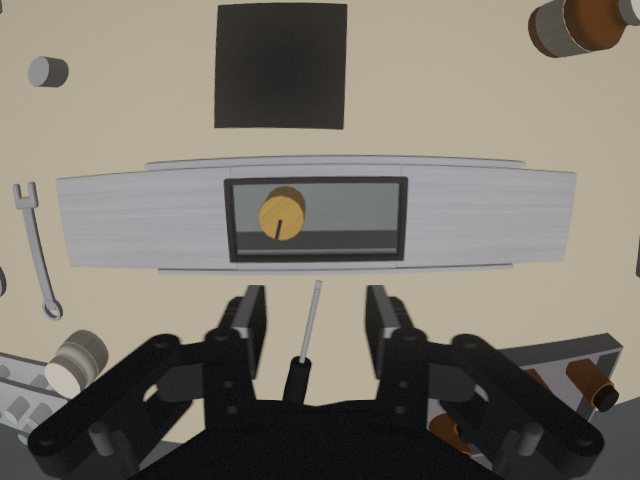

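View pics/s2c.png

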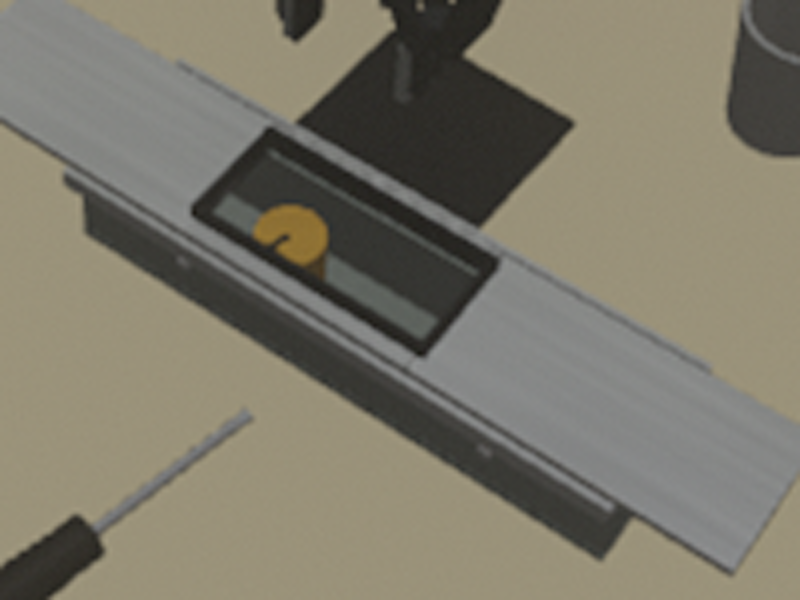

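```bash
python3 -c "
from h import *
S=lambda u,v:('scene',(270+(u+.5)/4-.5,220+(v+.5)/4-.5))
print(tri(S(291,236),('wrist',(282,217))))
print('scene z54',onz(*S(291,236),.054),'line end',onz(*S(270,250),.054))
a=onz('wrist',(282,217),.054);b=onz('wrist',(277,238),.054);print('wrist',a,b,np.degrees(np.arctan2(b[1]-a[1],b[0]-a[0])))
for uv in [(226,179),(406,178),(404,261),(231,262)]: print('rim out',onz('wrist',uv,.076).round(4))
for uv in [(270,128),(498,264),(422,355),(193,212)]: print('rim out scene',onz(*S(*uv),.076).round(4))
plan([.591,.135,.07],np.pi/2,5,.6)
st();st()
"
```

```text
(array([0.59039006, 0.1207687 , 0.04558911]), [2.4, 2.4])
scene z54 [0.5961278  0.12193722 0.054     ] line end [0.60945291 0.11885546 0.054     ]
wrist [0.58735517 0.12380891 0.054     ] [0.60481607 0.11923057 0.054     ] -14.692522954723279
rim out [0.5529 0.0854 0.076 ]
rim out [0.5527 0.2165 0.076 ]
rim out [0.6171 0.2188 0.076 ]
rim out [0.6173 0.0849 0.076 ]
rim out scene [0.5615 0.0823 0.076 ]
rim out scene [0.5621 0.2194 0.076 ]
rim out scene [0.6273 0.2198 0.076 ]
rim out scene [0.6274 0.0846 0.076 ]
from [0.5899 0.1494 0.2075] rows 5
-0.06 0.55 -0.01 -0.01 -0.01 -0.00 0.60; -0.06 0.55 -0.01 -0.01 -0.01 -0.00 0.60; -0.06 0.55 -0.01 -0.01 -0.01 -0.00 0.60; -0.06 0.55 -0.01 -0.01 -0.01 -0.00 0.60; -0.06 0.55 -0.00 -0.01 -0.01 -0.00 0.60
t 4.80 p [0.5899 0.1494 0.2075] yaw 1.5655 down [-3.8e-03 -3.0e-04 -1.0e+00] F [ 0.2 -0.4  0.4] open 0.602
t 4.80 p [0.5899 0.1494 0.2075] yaw 1.5655 down [-3.8e-03 -3.0e-04 -1.0e+00] F [ 0.2 -0.4  0.4] open 0.602
```

apply_moves(plan="-0.05 0.55 0 0 0 0 0.6; -0.05 0.55 0 0 0 0 0.6; -0.05 0.55 0 0 0 0 0.6; -0.05 0.55 -0.02 0 0 0 0.6; -0.03 0.5 -0.02 0 0 0 0.6")

```text
time_s: 5.3
eef_pos: [0.5915, 0.1377, 0.0716]
eef_rot: [0.502, -0.501, -0.498, 0.5]
wrist_force: [0.0, 0.9, -0.3]
opening: 0.601
```

```bash
python3 -c "
from h import *
st(); snap('wrist','w3');snap('scene','s3'); crop('s3',270,220,200,150,4,'s3c');st()"
```

```text
t 5.30 p [0.5915 0.1377 0.0716] yaw 1.5652 down [-3.7e-03 -2.0e-04 -1.0e+00] F [ 0.   0.9 -0.3] open 0.601
t 5.40 p [0.5889 0.1376 0.0692] yaw 1.5650 down [-1.030e-02 -4.000e-04 -9.999e-01] F [-0.4 -0.8 -0.1] open 0.600
```

View pics/w3.png

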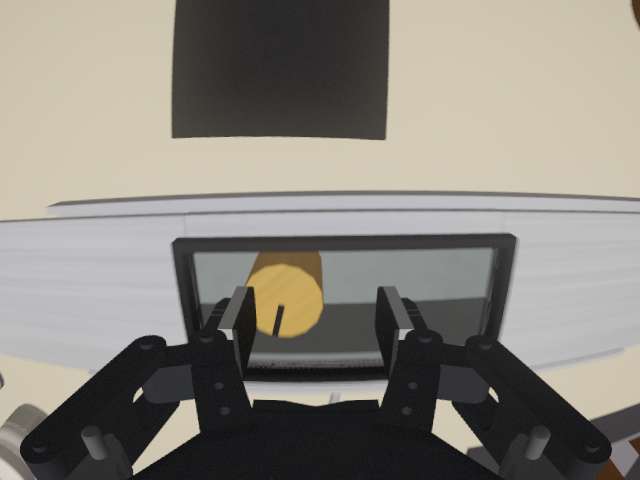

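View pics/s3c.png

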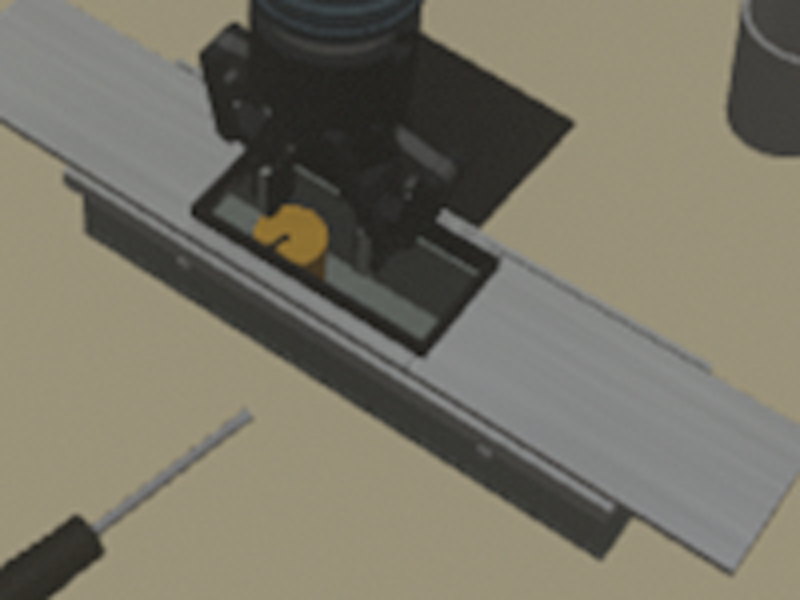

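apply_moves(plan="-0.18 0 0 0 0 0 0.6; -0.18 0 0 0 0 0 0.6; -0.16 0 0 0 0 0 0.6; 0 0 0 0 0 0 0.6; 0.2 0 0 0 0 0 0.6")

```text
time_s: 5.9
eef_pos: [0.5937, 0.1214, 0.0757]
eef_rot: [-0.501, 0.502, 0.499, -0.498]
wrist_force: [-0.3, -0.1, -0.1]
opening: 0.601
```

```bash
python3 -c "
from h import *
st(); snap('wrist','w4');st()"
```

```text
t 5.90 p [0.5937 0.1214 0.0757] yaw 1.5637 down [ 1.6e-03 -2.0e-04 -1.0e+00] F [-0.3 -0.1 -0.1] open 0.601
t 5.95 p [0.5933 0.1237 0.0755] yaw 1.5651 down [ 1.2e-03  9.0e-04 -1.0e+00] F [-0.7  0.4  0.4] open 0.599
```

View pics/w4.png

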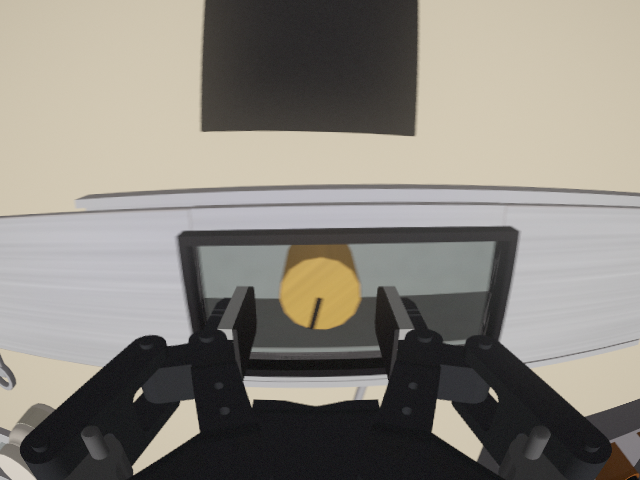

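```bash
python3 -c "
from h import *
for x in (.587,.591,.595): print(x,proj('wrist',[x,.122,.054]))
st()
"
```

```text
0.587 [309.10172842 279.32320561]
0.591 [309.19911105 287.3299325 ]
0.595 [309.29660973 295.17803795]
t 5.95 p [0.5933 0.1237 0.0755] yaw 1.5651 down [ 1.2e-03  9.0e-04 -1.0e+00] F [-0.7  0.4  0.4] open 0.599
```

apply_moves(plan="0 0.15 0 0 0 0 0.6; 0 0.15 0 0 0 0 0.6; 0 0.15 0 0 0 0 0.6; 0 0.15 0 0 0 0 0.6; 0 0.15 0 0 0 0 0.6")

```text
time_s: 6.45
eef_pos: [0.5937, 0.1221, 0.0381]
eef_rot: [-0.501, 0.502, 0.499, -0.499]
wrist_force: [-4.6, -0.4, 40.5]
opening: 0.602
```

```bash
python3 -c "
from h import *
st(); snap('wrist','w5');st()"
```

```text
t 6.45 p [0.5937 0.1221 0.0381] yaw 1.5664 down [ 9.0e-04 -1.2e-03 -1.0e+00] F [-4.6 -0.4 40.5] open 0.602
t 6.50 p [0.5945 0.1221 0.0383] yaw 1.5663 down [ 0.0026 -0.0011 -1.    ] F [-2.2  0.8  8.7] open 0.601
```

View pics/w5.png

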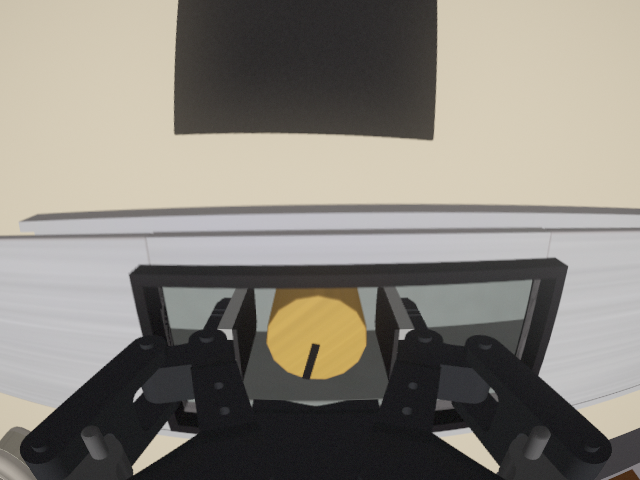

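apply_moves(plan="0 -0.3 0 0 0 0 0.6; 0 -0.3 0 0 0 0 0.6; -0.2 0 0 0 0 0 0.6; -0.2 0 0 0 0 0 0.6; -0.1 0 0 0 0 0 0.6")

```text
time_s: 7.0
eef_pos: [0.5926, 0.096, 0.0669]
eef_rot: [0.501, -0.501, -0.498, 0.499]
wrist_force: [1.5, 3.8, 0.4]
opening: 0.598
```

```bash
python3 -c "
from h import *
st()"
```

```text
t 7.00 p [0.5926 0.096  0.0669] yaw 1.5651 down [-5.e-04 -2.e-04 -1.e+00] F [1.5 3.8 0.4] open 0.598
```

apply_moves(plan="0 0 0 0 0 0 0.6; 0.2 0 0 0 0 0 0.6; 0.2 0 0 0 0 0 0.6; 0.1 0 0 0 0 0 0.6; 0 0 0 0 0 0 0.6")

```text
time_s: 7.5
eef_pos: [0.5927, 0.1239, 0.067]
eef_rot: [0.501, -0.501, -0.499, 0.499]
wrist_force: [-0.0, 0.5, 1.2]
opening: 0.598
```

```bash
python3 -c "
from h import *
st(); snap('wrist','w6');st();snap('side','d6');crop('d6',180,150,240,180,3,'d6c')"
```

```text
t 7.50 p [0.5927 0.1239 0.067 ] yaw 1.5680 down [-3.e-04  1.e-04 -1.e+00] F [-0.   0.5  1.2] open 0.598
t 7.55 p [0.5928 0.1234 0.0671] yaw 1.5677 down [-2.e-04 -1.e-04 -1.e+00] F [-0.1  0.7  0.3] open 0.600
```

View pics/w6.png

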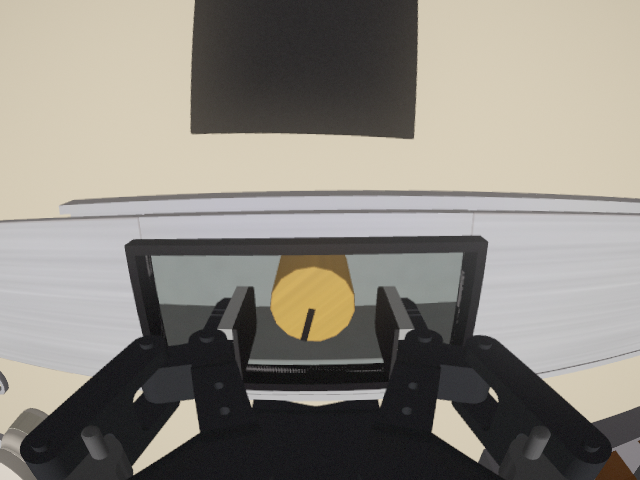

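View pics/d6c.png

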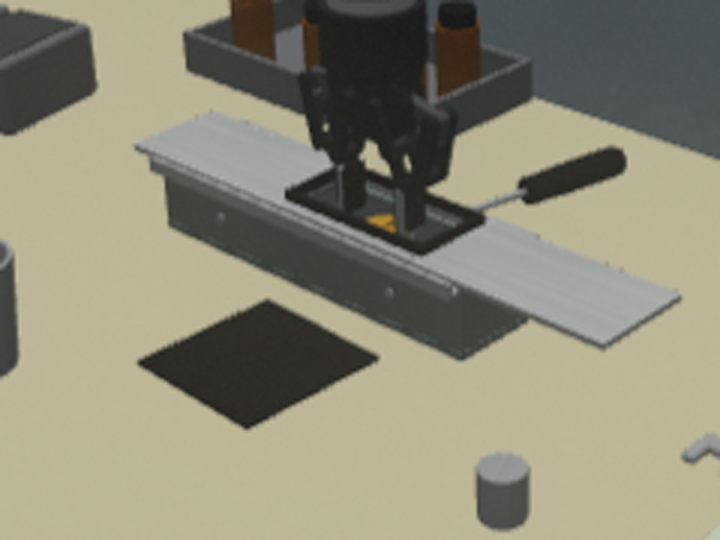

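apply_moves(plan="-0.02 0.13 0 0 0 0 0.6; -0.02 0.13 0 0 0 0 0.6; 0 0.1 0 0 0 0 0.6; 0 0.06 0 0 0 0 0.6; 0 0.04 0 0 0 0 0.6")

```text
time_s: 8.1
eef_pos: [0.5927, 0.1202, 0.0435]
eef_rot: [0.501, -0.501, -0.499, 0.499]
wrist_force: [0.2, 0.7, -1.0]
opening: 0.601
```

```bash
python3 -c "
from h import *
st(); snap('wrist','w7');st()"
```

```text
t 8.10 p [0.5927 0.1202 0.0435] yaw 1.5657 down [-9.e-04  0.e+00 -1.e+00] F [ 0.2  0.7 -1. ] open 0.601
t 8.15 p [0.5926 0.1203 0.0435] yaw 1.5658 down [-9.e-04  0.e+00 -1.e+00] F [ 0.6 -0.4 -0.2] open 0.599
```

View pics/w7.png

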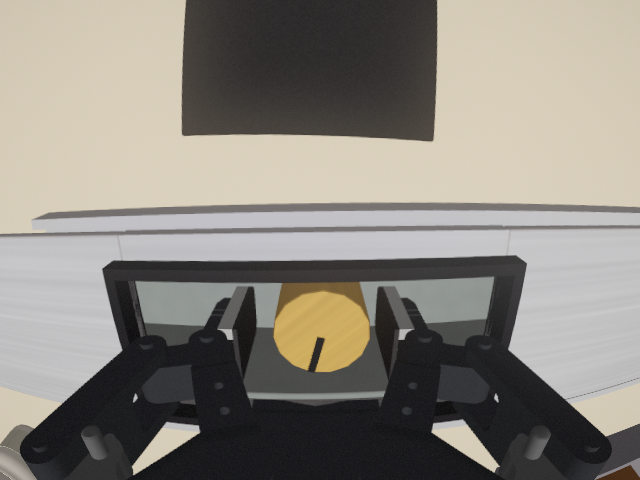

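apply_moves(plan="0 0.04 0 0 0 0 0.6; 0 0 0 0 0 0 0.5; 0 0 0 0 0 0 0.4; 0 0 0 0 0 0 0; 0 0 0 0 0 0 0")

```text
time_s: 8.65
eef_pos: [0.5933, 0.1207, 0.0427]
eef_rot: [-0.501, 0.501, 0.499, -0.498]
wrist_force: [-0.9, 2.5, 4.3]
opening: 0.423
```

```bash
python3 -c "
from h import *
st();plan([.592,.122,.15],1.566,5,0)"
```

```text
t 8.65 p [0.5933 0.1207 0.0427] yaw 1.5661 down [ 9.e-04  5.e-04 -1.e+00] F [-0.9  2.5  4.3] open 0.423
from [0.5933 0.1207 0.0427] rows 5
0.01 -0.43 0.00 0.00 0.00 0.00 0.00; 0.01 -0.43 0.01 0.00 0.00 0.00 0.00; 0.01 -0.43 0.01 0.00 0.00 0.00 0.00; 0.01 -0.43 0.01 0.00 0.00 0.00 0.00; 0.01 -0.43 0.01 0.00 0.00 0.00 0.00
```

apply_moves(plan="0 -0.1 0 0 0 0 0; 0 -0.3 0 0 0 0 0; 0 -0.5 0 0 0 0 0; 0 -0.6 0 0 0 0 0; 0 -0.7 0 0 0 0 0")

```text
time_s: 9.15
eef_pos: [0.5916, 0.1201, 0.1526]
eef_rot: [0.502, -0.501, -0.498, 0.5]
wrist_force: [0.6, -0.0, -5.0]
opening: 0.421
```

```bash
python3 -c "
from h import *
st(); snap('wrist','w8');st();snap('scene','s8')
for c in ('wrist','scene'):
  for n in ('slug','mark'): print(c,n,[(np.round(r['point'],4).tolist(),round(r['score'],2)) for r in ctrl.recognise(c,n)])
for uv in [(303,17),(430,93),(360,170),(222,92)]: print('pad',onz('scene',(270+(uv[0]+.5)/3-.5,220+(uv[1]+.5)/3-.5),.004).round(4))
for uv in [(329,491),(183,403),(505,398),(357,320)]: print('pad side',onz('side',(180+(uv[0]+.5)/4-.5,170+(uv[1]+.5)/4-.5),.004).round(4))
"
```

```text
t 9.15 p [0.5916 0.1201 0.1526] yaw 1.5658 down [-3.1e-03 -4.0e-04 -1.0e+00] F [ 0.6 -0.  -5. ] open 0.421
t 9.20 p [0.5958 0.1203 0.1603] yaw 1.5661 down [ 7.9e-03 -3.0e-04 -1.0e+00] F [3.6 1.1 1.7] open 0.422
wrist slug [([0.5871, 0.1168, 0.1622], 0.67)]
wrist mark [([0.5916, 0.1226, 0.1647], 0.97)]
scene slug []
scene mark []
pad [0.4022 0.0613 0.004 ]
pad [0.4077 0.1784 0.004 ]
pad [0.499  0.1764 0.004 ]
pad [0.5011 0.0567 0.004 ]
pad side [0.3984 0.057  0.004 ]
pad side [0.4027 0.1762 0.004 ]
pad side [0.5167 0.053  0.004 ]
pad side [0.521  0.1722 0.004 ]
```

View pics/w8.png

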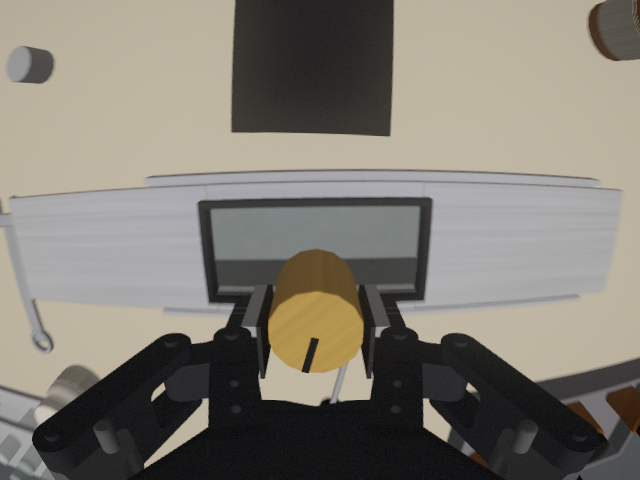

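View pics/s8.png

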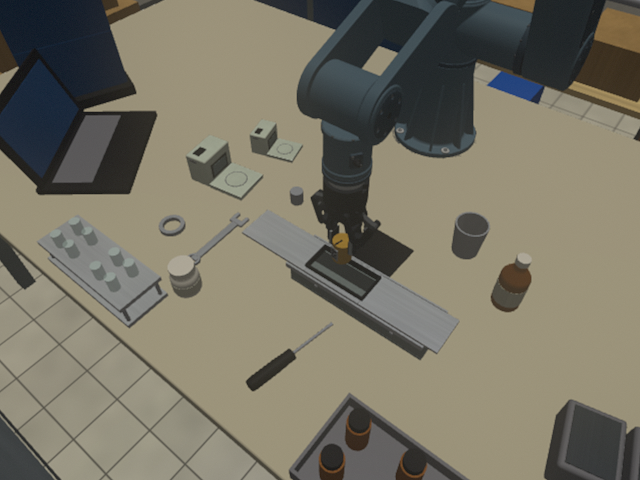

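```bash
python3 -c "
from h import *
st();plan([.461,.115,.15],1.566,5,0)"
```

```text
t 9.45 p [0.5915 0.1203 0.1504] yaw 1.5659 down [-3.5e-03 -1.0e-04 -1.0e+00] F [-0.5  1.  -5.1] open 0.423
from [0.5915 0.1203 0.1504] rows 5
-0.02 0.00 0.52 -0.01 -0.00 -0.00 0.00; -0.02 0.00 0.52 -0.01 -0.00 -0.00 0.00; -0.02 0.00 0.52 -0.01 -0.00 -0.00 0.00; -0.02 0.00 0.52 -0.01 -0.00 -0.00 0.00; -0.02 0.00 0.52 -0.01 -0.00 -0.00 0.00
```

apply_moves(plan="-0.02 0 0.5 0 0 0 0; -0.02 0 0.55 0 0 0 0; -0.02 0 0.55 0 0 0 0; -0.02 0 0.55 0 0 0 0; -0.02 0 0.45 0 0 0 0")

```text
time_s: 9.95
eef_pos: [0.4598, 0.116, 0.1499]
eef_rot: [0.502, -0.5, -0.498, 0.5]
wrist_force: [-0.1, 0.2, -3.8]
opening: 0.423
```

apply_moves(plan="0 0.4 0 0 0 0 0; 0 0.5 0 0 0 0 0; 0 0.5 0 0 0 0 0; 0 0.3 0 0 0 0 0; 0 0.1 0 0 0 0 0")

```text
time_s: 10.45
eef_pos: [0.4598, 0.1159, 0.0589]
eef_rot: [0.503, -0.499, -0.497, 0.501]
wrist_force: [-1.2, 0.1, -4.5]
opening: 0.422
```

```bash
python3 -c "
from h import *
st();snap('side','d9');st();crop('d9',180,170,180,130,4,'d9c');
snap('scene','s9');st();crop('s9',290,180,180,130,4,'s9c')"
```

```text
t 10.45 p [0.4598 0.1159 0.0589] yaw 1.5659 down [-0.0071 -0.     -1.    ] F [-1.2  0.1 -4.5] open 0.422
t 10.50 p [0.4604 0.1159 0.0593] yaw 1.5658 down [-0.006 -0.    -1.   ] F [-0.5 -0.1 -4.6] open 0.424
t 10.55 p [0.4614 0.116  0.0606] yaw 1.5659 down [-0.004 -0.    -1.   ] F [-0.2 -0.3 -4. ] open 0.420
```

View pics/d9c.png

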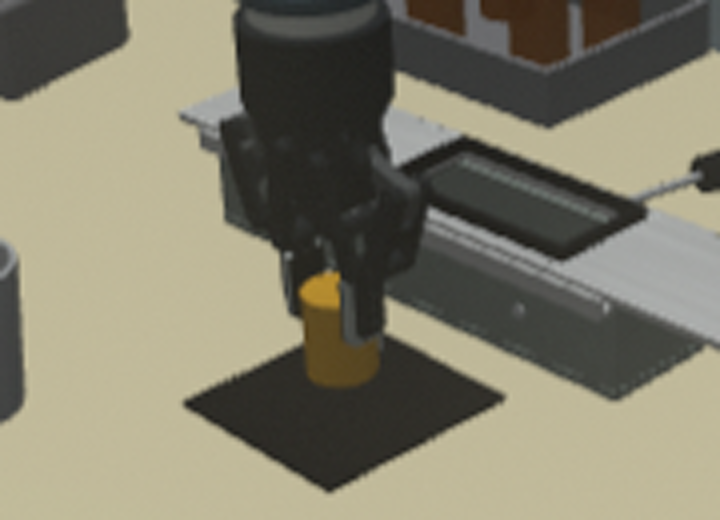

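View pics/s9c.png

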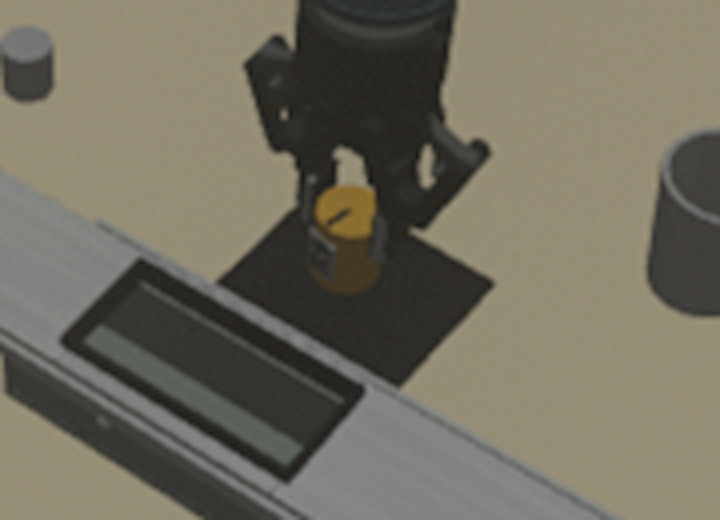

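apply_moves(plan="0 0.14 0 0 0 0 0; 0 0.1 0 0 0 0 0; 0 0.05 0 0 0 0 0; 0 0.03 0 0 0 0 0; 0 0.02 0 0 0 0 0")

```text
time_s: 11.05
eef_pos: [0.4631, 0.116, 0.0453]
eef_rot: [-0.501, 0.501, 0.499, -0.499]
wrist_force: [-0.2, 0.8, -4.2]
opening: 0.423
```

```bash
python3 -c "
from h import *
st()
snap('side','d10');st()
crop('d10',220,210,100,80,8,'d10c')"
```

```text
t 11.05 p [0.4631 0.116  0.0453] yaw 1.5660 down [ 3.e-04 -0.e+00 -1.e+00] F [-0.2  0.8 -4.2] open 0.423
t 11.10 p [0.463  0.116  0.0452] yaw 1.5660 down [ 2.e-04  0.e+00 -1.e+00] F [ 0.1  0.5 -5.4] open 0.421
```

View pics/d10c.png

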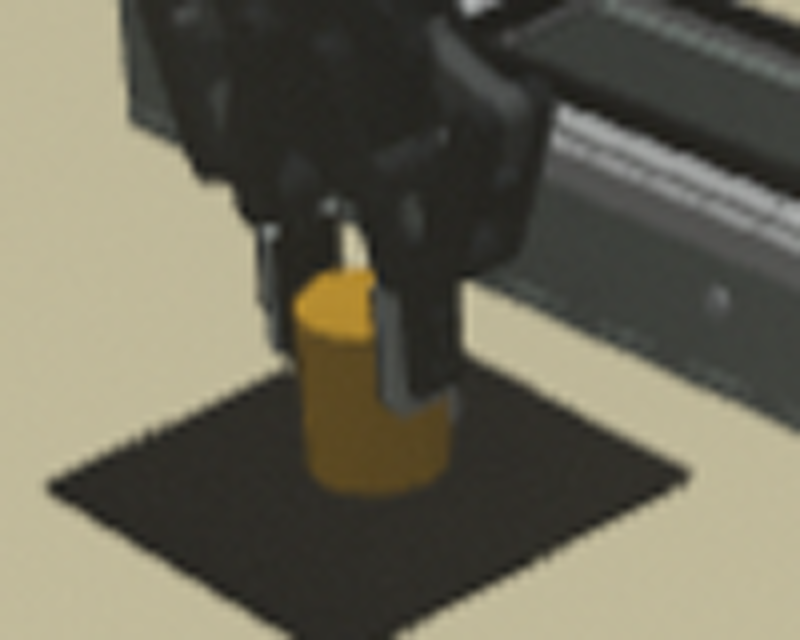

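Still hanging (Fz about −4.5). I'll lower it in small steps until it touches.

apply_moves(plan="0 0.03 0 0 0 0 0; 0 0.02 0 0 0 0 0; 0 0.01 0 0 0 0 0; 0 0.01 0 0 0 0 0; 0 0 0 0 0 0 0")

```text
time_s: 11.6
eef_pos: [0.4629, 0.116, 0.0417]
eef_rot: [0.501, -0.501, -0.499, 0.499]
wrist_force: [0.2, -0.2, -3.5]
opening: 0.425
```

```bash
python3 -c "
from h import *
st()"
```

```text
t 11.60 p [0.4629 0.116  0.0417] yaw 1.5660 down [-1.e-04  0.e+00 -1.e+00] F [ 0.2 -0.2 -3.5] open 0.425
```

apply_moves(plan="0 0.01 0 0 0 0 0; 0 0.01 0 0 0 0 0; 0 0.01 0 0 0 0 0; 0 0 0 0 0 0 0; 0 0 0 0 0 0 0")

```text
time_s: 12.1
eef_pos: [0.4631, 0.116, 0.0407]
eef_rot: [-0.501, 0.501, 0.499, -0.499]
wrist_force: [-4.4, -1.1, 4.4]
opening: 0.423
```

```bash
python3 -c "
from h import *
st()"
```

```text
t 12.10 p [0.4631 0.116  0.0407] yaw 1.5661 down [ 2.e-04 -1.e-04 -1.e+00] F [-4.4 -1.1  4.4] open 0.423
```

apply_moves(plan="0 0 0 0 0 0 0.6; 0 0 0 0 0 0 0.65; 0 0 0 0 0 0 0.65; 0 -0.1 0 0 0 0 0.65; 0 -0.3 0 0 0 0 0.65")

```text
time_s: 12.6
eef_pos: [0.4618, 0.116, 0.0595]
eef_rot: [0.502, -0.501, -0.498, 0.499]
wrist_force: [-0.4, -0.2, -0.1]
opening: 0.649
```

apply_moves(plan="0 -0.6 0 0 0 0 0.65; 0 -0.8 0 0 0 0 0.65; 0 -0.6 0 0 0 0 0.65; 0 0 0 0 0 0 0.65; 0 0 0 0 0 0 0.65")

```text
time_s: 13.1
eef_pos: [0.4635, 0.116, 0.161]
eef_rot: [-0.501, 0.502, 0.499, -0.498]
wrist_force: [-0.0, 0.3, -0.5]
opening: 0.652
```

```bash
python3 -c "
from h import *
st();snap('wrist','w11');st();print(cal('wrist'))
snap('scene','s11');snap('side','d11')
print([(np.round(r['point'],4).tolist(),round(r['score'],2)) for c in('wrist','scene','side') for r in ctrl.recognise(c,'slug')])
crop('w11',220,180,200,150,4,'w11c');crop('s11',340,210,80,60,10,'s11c');crop('d11',220,210,100,75,8,'d11c')"
```

```text
t 13.10 p [0.4635 0.116  0.161 ] yaw 1.5660 down [ 0.0022 -0.     -1.    ] F [-0.   0.3 -0.5] open 0.652
t 13.15 p [0.4626 0.116  0.1599] yaw 1.5659 down [-3.e-04  0.e+00 -1.e+00] F [ 0.1 -0.1 -0.6] open 0.653
(array([[371.64829954,   0.        , 315.34751973],
       [  0.        , 371.64829954, 234.23462419],
       [  0.        ,   0.        ,   1.        ]]), array([[ 3.92437105e-03,  9.99992175e-01, -4.98812354e-04],
       [ 9.57000161e-01, -3.61096402e-03,  2.90064912e-01],
       [ 2.90060841e-01, -1.61568585e-03, -9.57006843e-01]]), array([-0.11878832, -0.45596095,  0.16712257]))
[([0.4603, 0.1138, 0.0524], 0.56), ([0.4734, 0.1211, 0.0444], 0.78), ([0.4997, -0.3296, 0.0248], 0.53), ([0.3449, 0.2655, 0.0586], 0.44), ([0.785, -0.1258, 0.0541], 0.39), ([0.4591, 0.1041, 0.0335], 0.88), ([0.4641, -0.3554, 0.0296], 0.67)]
```

View pics/w11c.png

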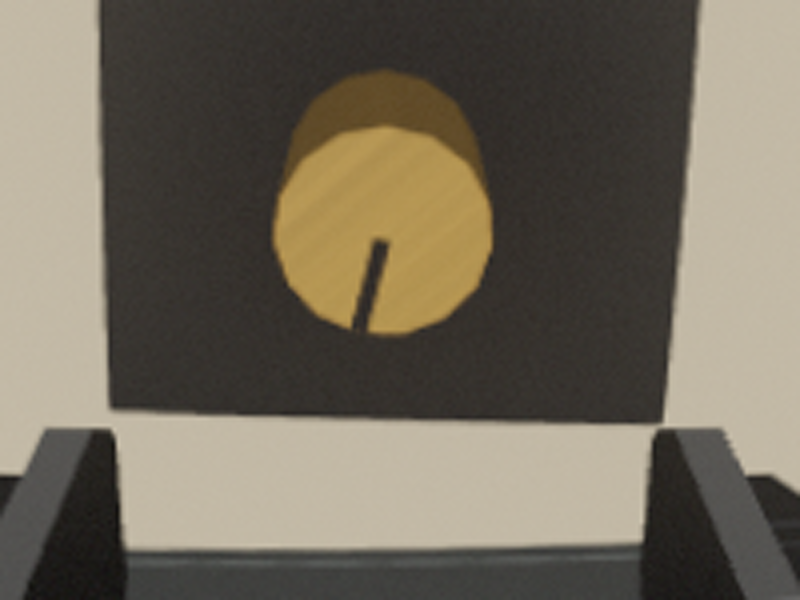

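View pics/s11c.png

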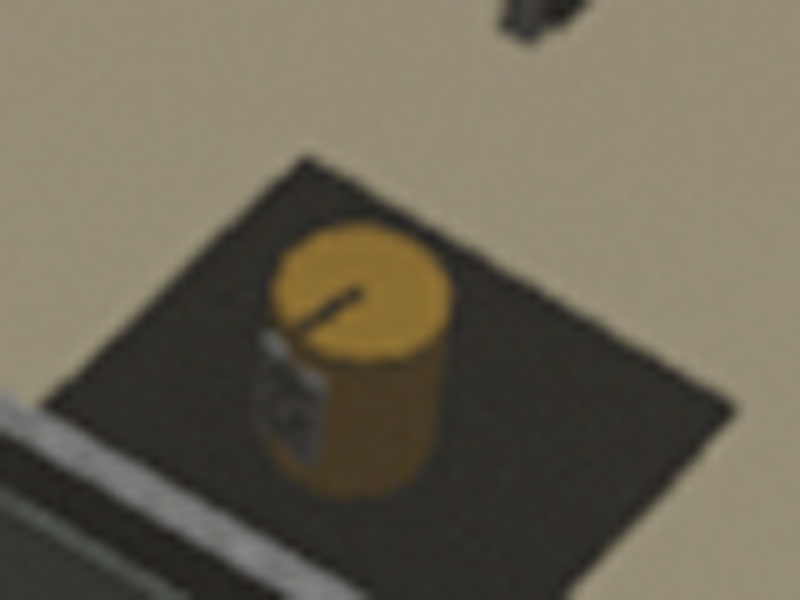

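View pics/d11c.png

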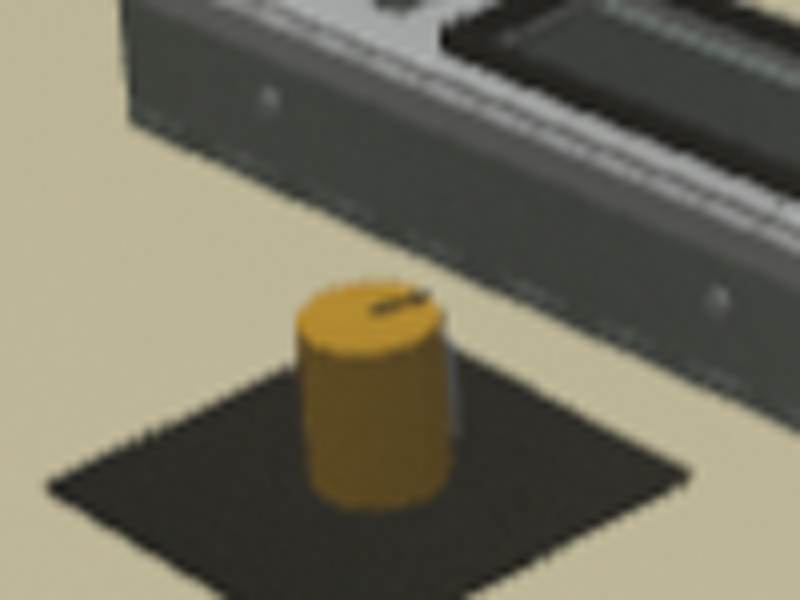

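```bash
python3 -c "
from h import *
W=lambda u,v:('wrist',(220+(u+.5)/4-.5,180+(v+.5)/4-.5))
S=lambda u,v:('scene',(340+(u+.5)/10-.5,210+(v+.5)/10-.5))
D=lambda u,v:('side',(220+(u+.5)/8-.5,210+(v+.5)/8-.5))
for F,a,b,c in ((W,(380,242),(360,330),(383,230)),(S,(358,292),(296,332),(363,291)),(D,(372,313),(428,295),(370,317))):
  A=onz(*F(*a),.052);B=onz(*F(*b),.052); print(A.round(4),B.round(4),np.degrees(np.arctan2(B[1]-A[1],B[0]-A[0])).round(1),'centre',onz(*F(*c),.052).round(4))
print(tri(S(363,291),D(370,317)), tri(S(363,291),D(370,317),W(383,230)))
"
```

```text
[0.4645 0.1165 0.052 ] [0.4804 0.113  0.052 ] -12.5 centre [0.4623 0.117  0.052 ]
[0.4667 0.1137 0.052 ] [0.4841 0.1096 0.052 ] -13.1 centre [0.4658 0.1144 0.052 ]
[0.4655 0.1146 0.052 ] [0.4813 0.1106 0.052 ] -14.1 centre [0.4638 0.1134 0.052 ]
(array([0.46486107, 0.11421642, 0.05115607]), [0.3, 0.3]) (array([0.46422483, 0.1152237 , 0.05064588]), [1.5, 0.9, 2.3])
```

```bash
python3 -c "
from h import *
st();plan([.464,.1155,.034],1.340,10,.65)"
```

```text
t 13.40 p [0.4622 0.116  0.159 ] yaw 1.5659 down [-0.0024  0.     -1.    ] F [-0.8 -0.1  0.2] open 0.645
from [0.4622 0.116  0.159 ] rows 10
-0.00 0.25 -0.00 -0.00 0.19 -0.00 0.65; -0.00 0.25 -0.00 -0.00 0.19 -0.00 0.65; -0.00 0.25 -0.00 -0.00 0.19 -0.00 0.65; -0.00 0.25 -0.00 -0.00 0.19 -0.00 0.65; -0.00 0.25 -0.00 -0.00 0.19 -0.00 0.65
-0.00 0.25 -0.00 -0.00 0.19 -0.00 0.65; -0.00 0.25 -0.00 -0.00 0.19 -0.00 0.65; -0.00 0.25 -0.00 -0.00 0.19 -0.00 0.65; -0.00 0.25 -0.00 -0.00 0.19 -0.00 0.65; -0.00 0.25 -0.00 -0.00 0.19 -0.00 0.65
```

apply_moves(plan="0 0.35 0 0 0.38 0 0.65; 0 0.35 0 0 0.38 0 0.65; 0 0.35 0 0 0.38 0 0.65; 0 0.25 0 0 0.38 0 0.65; 0 0.2 0 0 0.36 0 0.65")

```text
time_s: 13.9
eef_pos: [0.462, 0.116, 0.0836]
eef_rot: [0.555, -0.554, -0.438, 0.439]
wrist_force: [0.3, -0.6, 0.9]
opening: 0.65
```

```bash
python3 -c "
from h import *
st();snap('wrist','w12');st()"
```

```text
t 13.90 p [0.462  0.116  0.0836] yaw 1.3385 down [-0.0025  0.     -1.    ] F [ 0.3 -0.6  0.9] open 0.650
t 13.95 p [0.4611 0.116  0.0823] yaw 1.3364 down [-0.0045  0.     -1.    ] F [-1.9 -1.  -0.9] open 0.646
```

View pics/w12.png

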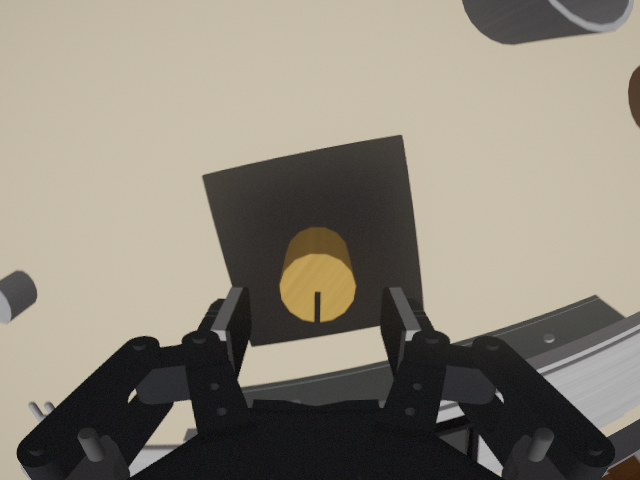

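apply_moves(plan="0 0.25 0 0 0 0 0.65; 0 0.25 0 0 0 0 0.65; 0 0.2 0 0 0 0 0.65; 0 0.18 0 0 0 0 0.65; 0 0.08 0 0 0 0 0.65")

```text
time_s: 14.45
eef_pos: [0.4623, 0.116, 0.036]
eef_rot: [0.554, -0.554, -0.439, 0.44]
wrist_force: [-0.2, -0.5, 0.2]
opening: 0.649
```

apply_moves(plan="0 0 0 0 0 0 0.55; 0 0 0 0 0 0 0.45; 0 0 0 0 0 0 0; 0 0 0 0 0 0 0; 0 0 0 0 0 0 0")

```text
time_s: 14.95
eef_pos: [0.4633, 0.1162, 0.0378]
eef_rot: [-0.554, 0.554, 0.44, -0.439]
wrist_force: [-1.4, 1.6, 4.6]
opening: 0.425
```

```bash
python3 -c "
from h import *
st();snap('wrist','w13');st();crop('w13',220,230,200,150,4,'w13c')"
```

```text
t 14.95 p [0.4633 0.1162 0.0378] yaw 1.3404 down [ 9.e-04  3.e-04 -1.e+00] F [-1.4  1.6  4.6] open 0.425
t 15.00 p [0.4633 0.1162 0.0378] yaw 1.3404 down [ 9.e-04  3.e-04 -1.e+00] F [-2.   2.1  5.4] open 0.427
```

View pics/w13c.png

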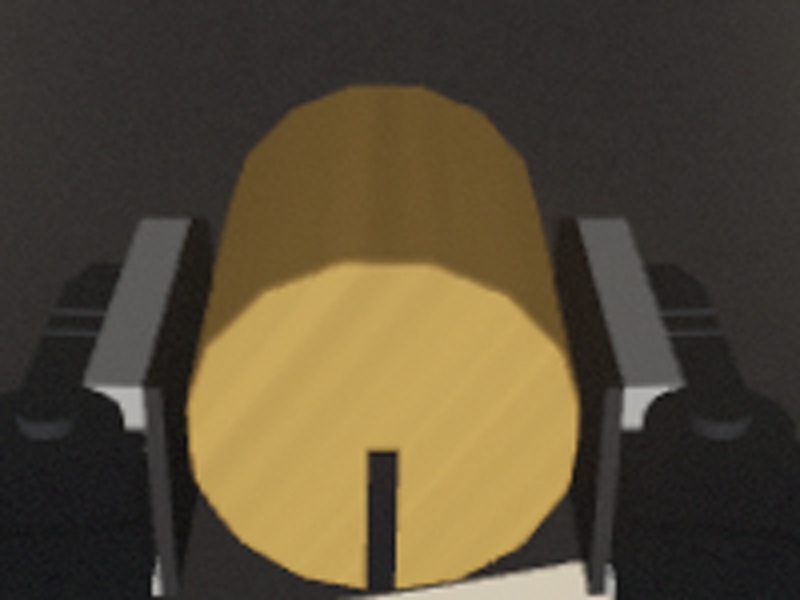

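```bash
python3 -c "
from h import *
from scipy.optimize import least_squares
S2=lambda u,v:('scene',(170+(u+.5)/5-.5,110+(v+.5)/5-.5))
D2=lambda u,v:('side',(320+(u+.5)/4-.5,290+(v+.5)/4-.5))
obs=[((0,0,12),S2(332,344)),((0,0,12),D2(465,213)),((-48,48,12),S2(465,328)),((-48,48,12),D2(311,240)),((48,48,12),S2(355,440)),((48,48,12),D2(412,122)),((48,-48,12),S2(198,370)),((-48,-48,12),S2(312,265)),((-48,-48,12),D2(525,320)),((48,-48,80),S2(172,265)),((48,-48,80),D2(637,68)),((-48,-48,80),S2(290,160)),((-48,-48,80),D2(542,188))]
ks={c:cal(c) for c in('scene','side')}
def res(q,sel=None):
  r=[]
  for X,(c,uv) in obs:
    if sel and c!=sel: continue
    x,y,z=np.array(X)/1000; cs,sn=np.cos(q[2]),np.sin(q[2]); r.append(proj(c,[q[0]+cs*x-sn*y,q[1]+sn*x+cs*y,z],ks[c])-uv)
  return np.concatenate(r)
for sel in(None,'scene','side'):
  s=least_squares(res,[.484,-.29,.15],args=(sel,),loss='soft_l1'); print(sel,s.x.round(4),np.degrees(s.x[2]).round(2)); 
  if sel is None: print(s.fun.reshape(-1,2).round(1).tolist())
for c,F,uv in (('scene',S2,(332,344)),('side',D2,(465,213))): print(onz(*F(*uv),.012))
st();plan([.463,.116,.16],1.34,5,0)
"
```

```text
None [ 0.4837 -0.2909  0.1535] 8.8
[[0.2, 0.2], [0.6, 0.4], [0.2, -1.6], [0.4, -0.8], [0.2, -0.8], [0.7, -0.4], [-0.1, 0.1], [-0.1, -1.0], [0.4, 0.2], [0.3, 0.1], [-0.4, -1.5], [0.6, -1.0], [-0.4, -0.9]]
scene [ 0.4856 -0.2899  0.1432] 8.2
side [ 0.4823 -0.2914  0.1567] 8.98
[ 0.48341567 -0.29198716  0.012     ]
[ 0.48396942 -0.28954548  0.012     ]
t 15.00 p [0.4633 0.1162 0.0378] yaw 1.3404 down [ 9.e-04  3.e-04 -1.e+00] F [-2.   2.1  5.4] open 0.427
from [0.4633 0.1162 0.0378] rows 5
-0.00 -0.49 0.00 0.00 0.00 0.00 0.00; -0.00 -0.49 0.00 0.00 0.00 0.00 0.00; -0.00 -0.49 0.00 0.00 0.00 0.00 0.00; -0.00 -0.49 0.00 0.00 0.00 0.00 0.00; -0.00 -0.49 0.00 0.00 0.00 0.00 0.00
```

apply_moves(plan="0 -0.1 0 0 0 0 0; 0 -0.3 0 0 0 0 0; 0 -0.6 0 0 0 0 0; 0 -0.8 0 0 0 0 0; 0 -0.6 0 0 0 0 0")

```text
time_s: 15.5
eef_pos: [0.4627, 0.1157, 0.1586]
eef_rot: [-0.554, 0.554, 0.439, -0.439]
wrist_force: [0.4, -0.1, -5.3]
opening: 0.421
```

```bash
python3 -c "
from h import *
st();plan([.484,-.291,.15],.147,15,0)
"
```

```text
t 15.50 p [0.4627 0.1157 0.1586] yaw 1.3403 down [-1.e-04 -5.e-04 -1.e+00] F [ 0.4 -0.1 -5.3] open 0.421
from [0.4627 0.1157 0.1586] rows 15
-0.52 0.01 -0.15 0.00 0.66 -0.00 0.00; -0.51 0.01 -0.19 0.00 0.66 -0.00 0.00; -0.49 0.01 -0.23 0.00 0.66 -0.00 0.00; -0.47 0.01 -0.27 0.00 0.66 -0.00 0.00; -0.45 0.01 -0.31 0.00 0.66 -0.00 0.00
-0.42 0.01 -0.34 0.00 0.66 -0.00 0.00; -0.39 0.01 -0.37 0.00 0.66 -0.00 0.00; -0.36 0.01 -0.40 0.00 0.66 -0.00 0.00; -0.33 0.01 -0.43 0.00 0.66 -0.00 0.00; -0.29 0.01 -0.46 0.00 0.66 -0.00 0.00
-0.26 0.01 -0.48 0.00 0.66 -0.00 0.00; -0.22 0.01 -0.50 0.00 0.66 -0.00 0.00; -0.18 0.01 -0.51 0.00 0.66 -0.00 0.00; -0.14 0.01 -0.53 0.00 0.66 -0.00 0.00; -0.09 0.01 -0.53 0.00 0.66 -0.00 0.00
```

apply_moves(plan="-0.52 0 -0.15 0 0.66 0 0; -0.51 0 -0.19 0 0.66 0 0; -0.49 0 -0.23 0 0.66 0 0; -0.47 0 -0.27 0 0.66 0 0; -0.45 0 -0.31 0 0.66 0 0")

```text
time_s: 16.0
eef_pos: [0.469, -0.0207, 0.1566]
eef_rot: [0.63, -0.63, -0.32, 0.321]
wrist_force: [-0.3, -0.6, -4.4]
opening: 0.425
```

apply_moves(plan="-0.42 0 -0.34 0 0.66 0 0; -0.39 0 -0.37 0 0.66 0 0; -0.36 0 -0.4 0 0.66 0 0; -0.33 0 -0.43 0 0.66 0 0; -0.29 0 -0.46 0 0.66 0 0")

```text
time_s: 16.5
eef_pos: [0.4765, -0.1554, 0.1564]
eef_rot: [0.681, -0.681, -0.19, 0.191]
wrist_force: [0.2, 0.4, -5.1]
opening: 0.422
```

apply_moves(plan="-0.26 0 -0.48 0 0.66 0 0; -0.22 0 -0.5 0 0.66 0 0; -0.18 0 -0.51 0 0.66 0 0; -0.14 0 -0.53 0 0.66 0 0; -0.09 0 -0.53 0 0.66 0 0")

```text
time_s: 17.0
eef_pos: [0.4839, -0.291, 0.1563]
eef_rot: [0.706, -0.705, -0.052, 0.053]
wrist_force: [0.1, 0.5, -3.7]
opening: 0.426
```

```bash
python3 -c "
from h import *
st();snap('wrist','w14');st();print(ctrl.get_obs()['q'].round(2))"
```

```text
t 17.00 p [ 0.4839 -0.291   0.1563] yaw 0.1489 down [-0.0019  0.001  -1.    ] F [ 0.1  0.5 -3.7] open 0.426
t 17.05 p [ 0.4843 -0.2956  0.1568] yaw 0.1430 down [-4.0e-04 -3.2e-03 -1.0e+00] F [-0.3 -4.9 -2.6] open 0.423
[-0.76  0.25  1.7  -0.    1.18 -0.9 ]
```

View pics/w14.png

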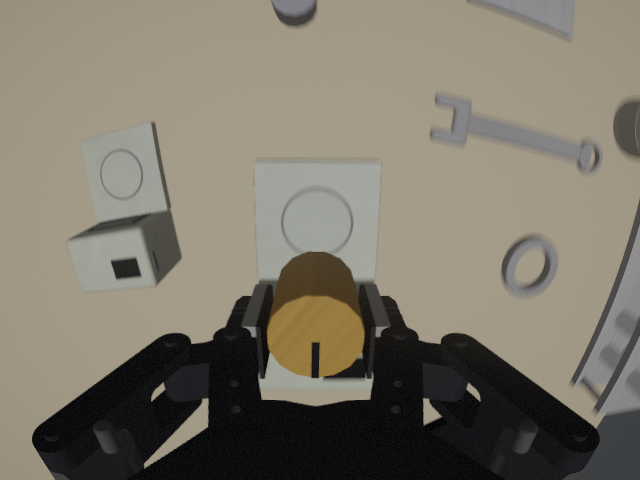

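apply_moves(plan="0 0.1 0 0 0 0 0; 0 0.1 0 0 0 0 0; 0 0.1 0 0 0 0 0; 0 0 0 0 0 0 0; 0 0 0 0 0 0 0")

```text
time_s: 17.55
eef_pos: [0.4848, -0.2893, 0.1419]
eef_rot: [0.705, -0.705, -0.054, 0.054]
wrist_force: [-0.5, 0.4, -5.1]
opening: 0.426
```

```bash
python3 -c "
from h import *
st();snap('wrist','w15');st();crop('w15',230,130,180,135,4,'w15c')
print([(np.round(r['point'],4).tolist(),round(r['score'],2)) for n in('spot','window') for r in ctrl.recognise('wrist',n)])"
```

```text
t 17.55 p [ 0.4848 -0.2893  0.1419] yaw 0.1536 down [-6.e-04  5.e-04 -1.e+00] F [-0.5  0.4 -5.1] open 0.426
t 17.60 p [ 0.485  -0.2896  0.1422] yaw 0.1534 down [-0.  0. -1.] F [-0.5 -0.1 -4.4] open 0.426
[([0.3362, -0.2982, 0.0102], 0.73), ([0.4861, -0.2857, 0.0127], 0.63), ([0.3361, -0.2969, 0.0149], 0.94), ([0.4861, -0.2896, 0.0084], 0.7)]
```

View pics/w15c.png

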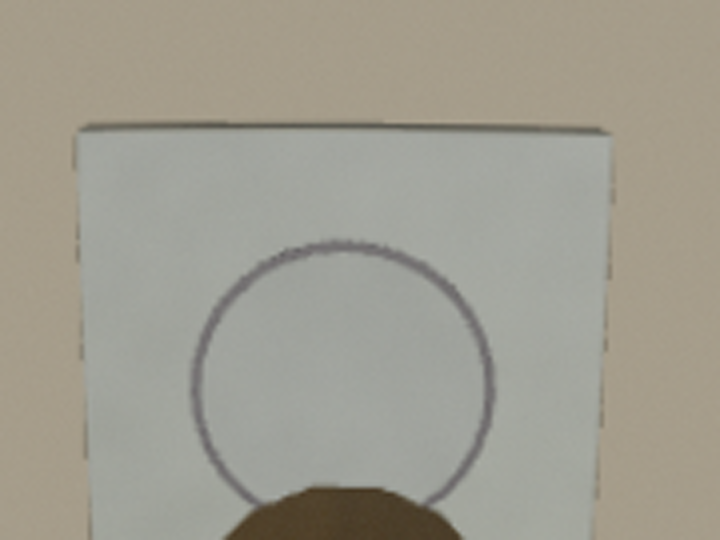

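```bash
python3 -c "
from h import *
from scipy.optimize import least_squares
W=lambda u,v:('wrist',(230+(u+.5)/4-.5,130+(v+.5)/4-.5))
k=cal('wrist')
a=onz(*W(80,129),.012,k);b=onz(*W(609,133),.012,k);print(a,b,np.linalg.norm(b-a),'yaw',np.arctan2(b[1]-a[1],b[0]-a[0]))
l=onz(*W(90,520),.012,k);r=onz(*W(596,520),.012,k);print('side edges yaw',np.arctan2(-(a-l)[0],(a-l)[1]),np.arctan2(-(b-r)[0],(b-r)[1]))
P=np.array([onz(*W(*p),.012,k)[:2] for p in[(196,388),(490,385),(343,245),(235,287),(450,287),(265,502),(425,500)]])
f=least_squares(lambda q:np.hypot(*(P-q[:2]).T)-q[2],[.484,-.29,.028]);print('circle',f.x,f.fun.round(4))
o,p,R=pose();print('tcp proj',proj('wrist',p,k),proj('wrist',p+[0,0,-.13],k)); st()
"
```

```text
[ 0.43128905 -0.24870738  0.012     ] [ 0.52465597 -0.23494367  0.012     ] 0.09437595780299012 yaw 0.14636119819250828
side edges yaw 0.13510582277473102 0.16516067146879349
circle [ 0.4849808  -0.28896884  0.02693781] [ 0.0001  0.0002 -0.0004  0.0002  0.0001 -0.0002 -0.    ]
tcp proj [315.37829088 316.44970938] [315.33473668 228.07811323]
t 17.70 p [ 0.4851 -0.29    0.1426] yaw 0.1531 down [ 4.e-04 -5.e-04 -1.e+00] F [ 0.1  0.2 -4.3] open 0.426
```

apply_moves(plan="0 0.4 0 0 0 0 0; 0 0.5 0 0 0 0 0; 0 0.4 0 0 0 0 0; 0 0.25 0 0 0 0 0; 0 0.1 0 0 0 0 0")

```text
time_s: 18.2
eef_pos: [0.4844, -0.2897, 0.0585]
eef_rot: [0.706, -0.705, -0.053, 0.054]
wrist_force: [0.1, 0.9, -4.6]
opening: 0.424
```

apply_moves(plan="0 0.04 0 0 0 0 0; 0 0.04 0 0 0 0 0; 0 0.02 0 0 0 0 0; 0 0 0 0 0 0 0; 0 0 0 0 0 0 0")

```text
time_s: 18.7
eef_pos: [0.4852, -0.2904, 0.0552]
eef_rot: [-0.705, 0.705, 0.054, -0.054]
wrist_force: [0.1, -0.2, -3.6]
opening: 0.426
```

```bash
python3 -c "
from h import *
st();snap('side','d16');snap('scene','s16');snap('wrist','w16');st();crop('d16',370,270,160,120,5,'d16c');crop('s16',170,110,140,105,5,'s16c')"
```

```text
t 18.70 p [ 0.4852 -0.2904  0.0552] yaw 0.1524 down [ 7.e-04 -7.e-04 -1.e+00] F [ 0.1 -0.2 -3.6] open 0.426
t 18.85 p [ 0.485  -0.2903  0.055 ] yaw 0.1524 down [ 3.e-04 -3.e-04 -1.e+00] F [-0.4  0.6 -4.2] open 0.423
```

View pics/d16c.png

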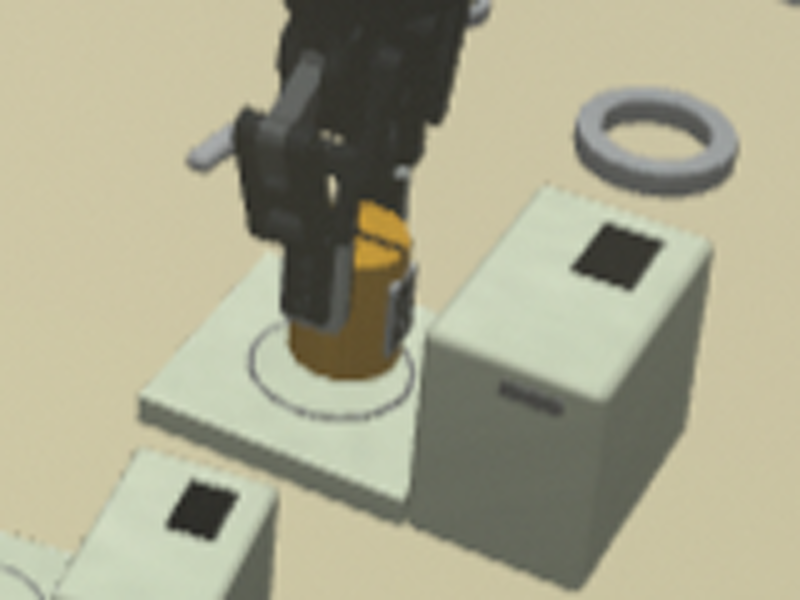

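View pics/s16c.png

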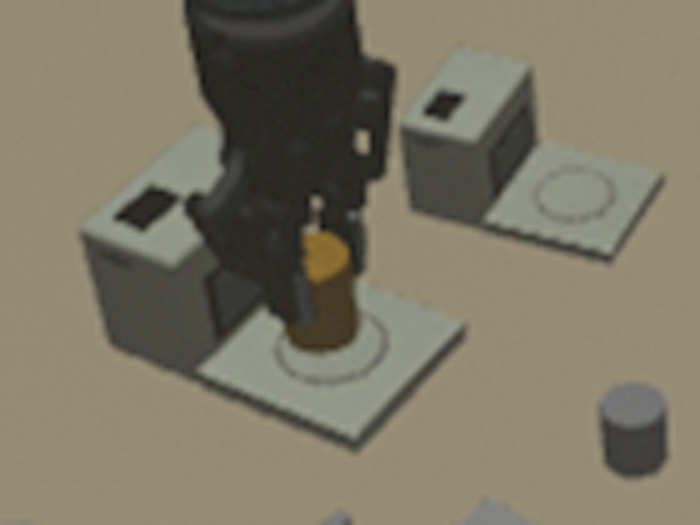

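View pics/w16.png

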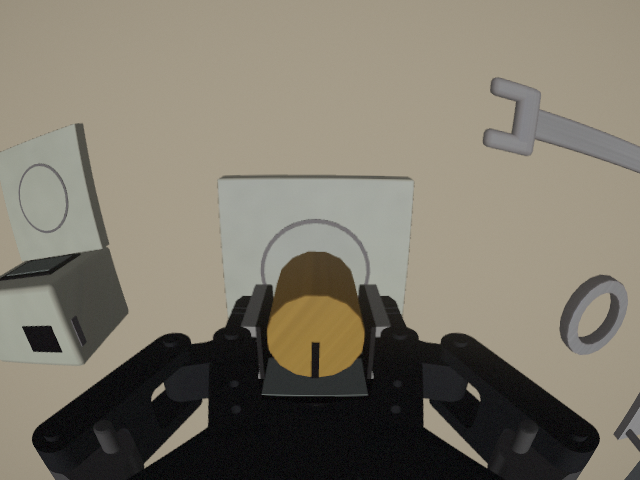

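apply_moves(plan="0 0.06 0 0 0 0 0; 0 0.05 0 0 0 0 0; 0 0.03 0 0 0 0 0; 0 0.01 0 0 0 0 0; 0 0 0 0 0 0 0")

```text
time_s: 19.35
eef_pos: [0.4848, -0.2901, 0.047]
eef_rot: [0.705, -0.705, -0.054, 0.054]
wrist_force: [-0.2, 0.3, -4.9]
opening: 0.427
```

```bash
python3 -c "
from h import *
st();snap('side','d17');snap('scene','s17');st();crop('d17',380,290,100,75,8,'d17c');crop('s17',200,140,80,60,10,'s17c')"
```

```text
t 19.35 p [ 0.4848 -0.2901  0.047 ] yaw 0.1524 down [-3.e-04  3.e-04 -1.e+00] F [-0.2  0.3 -4.9] open 0.427
t 19.45 p [ 0.4849 -0.2902  0.0472] yaw 0.1525 down [ 0. -0. -1.] F [-0.4  0.2 -4.5] open 0.423
```

View pics/d17c.png

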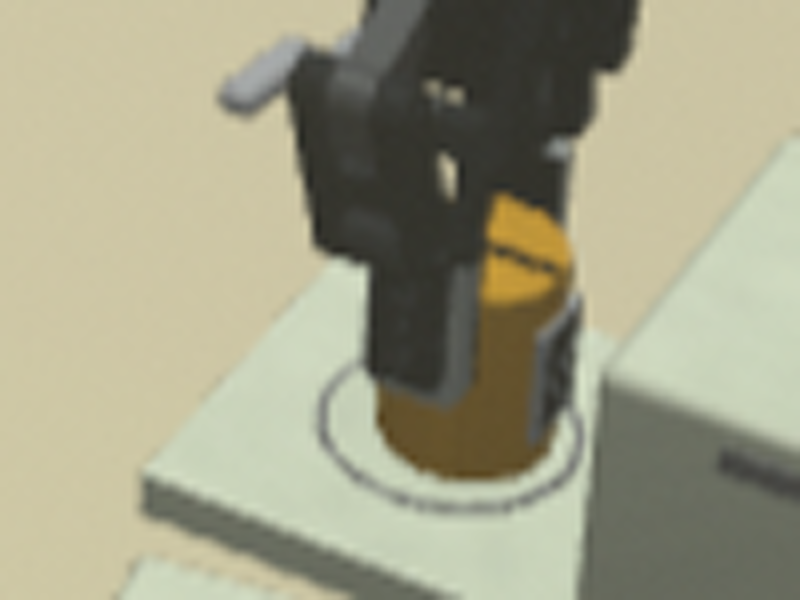

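View pics/s17c.png

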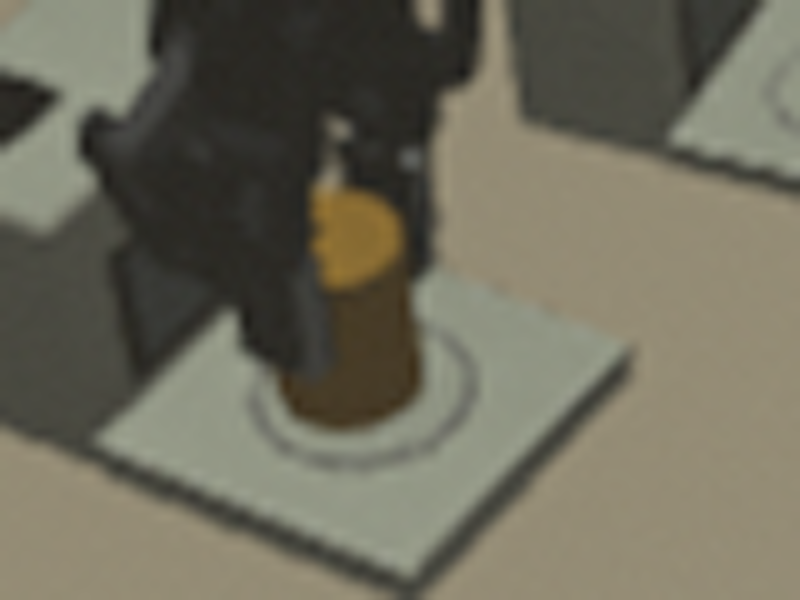

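apply_moves(plan="0 0 0.03 0 0 0 0; 0 0 0.025 0 0 0 0; -0.005 0 0 0 0.01 0 0; 0 0 0 0 0 0 0; 0 0 0 0 0 0 0")

```text
time_s: 19.95
eef_pos: [0.4842, -0.2875, 0.0473]
eef_rot: [-0.705, 0.705, 0.053, -0.053]
wrist_force: [0.4, 0.6, -4.6]
opening: 0.421
```

```bash
python3 -c "
from h import *
st();snap('side','d18');snap('scene','s18');st();crop('d18',380,290,100,75,8,'d18c');crop('s18',200,140,80,60,10,'s18c')"
```

```text
t 19.95 p [ 0.4842 -0.2875  0.0473] yaw 0.1512 down [ 1.e-04 -1.e-04 -1.e+00] F [ 0.4  0.6 -4.6] open 0.421
t 20.05 p [ 0.4842 -0.2876  0.0473] yaw 0.1512 down [ 1.e-04 -1.e-04 -1.e+00] F [-0.8 -0.8 -5.2] open 0.425
```

View pics/d18c.png

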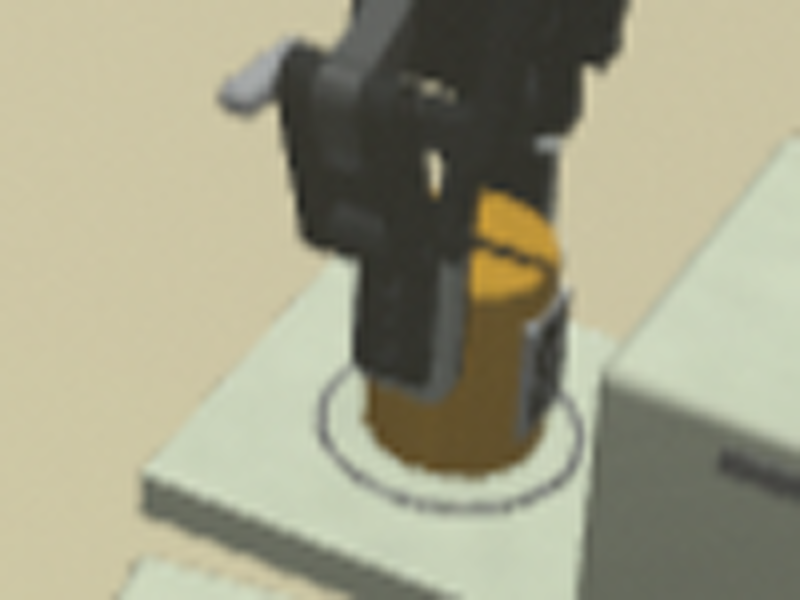

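View pics/s18c.png

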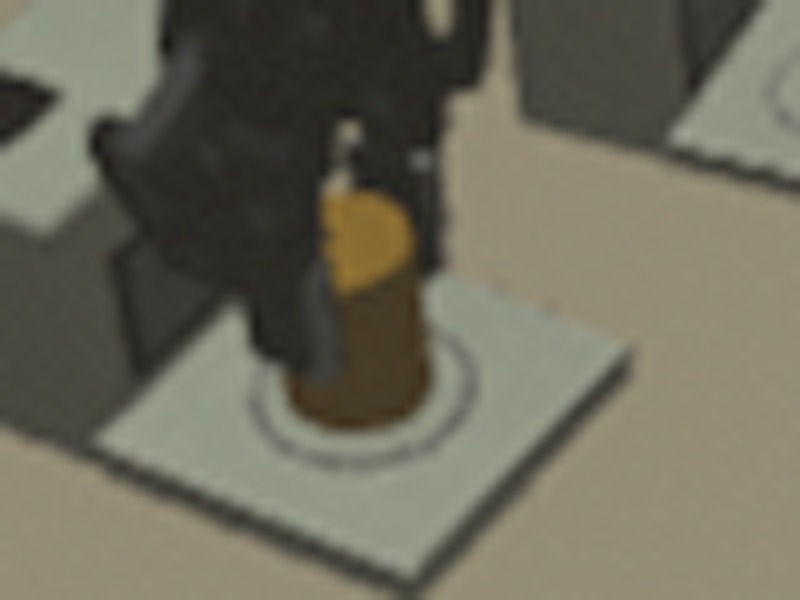

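apply_moves(plan="0 0.01 0.014 0 0 0 0; 0 0.01 0 0 0 0 0; 0 0 0 0 0 0 0; 0 0 0 0 0 0 0; 0 0 0 0 0 0 0")

```text
time_s: 20.55
eef_pos: [0.4841, -0.2868, 0.0462]
eef_rot: [-0.705, 0.705, 0.053, -0.053]
wrist_force: [0.2, -0.8, -5.3]
opening: 0.424
```

```bash
python3 -c "
from h import *
st()"
```

```text
t 20.55 p [ 0.4841 -0.2868  0.0462] yaw 0.1512 down [ 0. -0. -1.] F [ 0.2 -0.8 -5.3] open 0.424
```

apply_moves(plan="0 0.01 0 0 0 0 0; 0 0 0 0 0 0 0; 0 0 0 0 0 0 0; 0 0 0 0 0 0 0; 0 0 0 0 0 0 0")

```text
time_s: 21.05
eef_pos: [0.4842, -0.2869, 0.0458]
eef_rot: [-0.705, 0.705, 0.053, -0.053]
wrist_force: [-0.1, -0.3, -2.3]
opening: 0.42
```

```bash
python3 -c "
from h import *
st()"
```

```text
t 21.05 p [ 0.4842 -0.2869  0.0458] yaw 0.1512 down [ 2.e-04 -2.e-04 -1.e+00] F [-0.1 -0.3 -2.3] open 0.420
```

Just touching. One more small step, then release.

apply_moves(plan="0 0.008 0 0 0 0 0; 0 0 0 0 0 0 0; 0 0 0 0 0 0 0; 0 0 0 0 0 0 0; 0 0 0 0 0 0 0")

```text
time_s: 21.55
eef_pos: [0.4842, -0.287, 0.0458]
eef_rot: [-0.705, 0.705, 0.054, -0.053]
wrist_force: [-2.8, 2.5, 5.7]
opening: 0.425
```

apply_moves(plan="0 0 0 0 0 0 0.5; 0 0 0 0 0 0 0.6; 0 0 0 0 0 0 0.65; 0 -0.1 0 0 0 0 0.65; 0 -0.3 0 0 0 0 0.65")

```text
time_s: 22.05
eef_pos: [0.4832, -0.286, 0.0646]
eef_rot: [0.706, -0.704, -0.053, 0.054]
wrist_force: [-0.1, -0.4, -0.5]
opening: 0.646
```

apply_moves(plan="0 -0.6 0 0 0 0 0.65; 0 -0.8 0 0 0 0 0.65; 0 -0.8 0 0 0 0 0.65; 0 -0.6 0 0 0 0 0.65; 0 -0.2 0 0 0 0 0.65")

```text
time_s: 22.55
eef_pos: [0.4858, -0.2882, 0.2209]
eef_rot: [-0.703, 0.707, 0.055, -0.051]
wrist_force: [0.0, 0.0, 0.0]
opening: 0.648
```

```bash
python3 -c "
from h import *
st();snap('wrist','w19');snap('side','d19');snap('scene','s19');st();crop('d19',380,290,100,75,8,'d19c');crop('s19',200,140,80,60,10,'s19c');crop('w19',220,160,200,150,4,'w19c')"
```

```text
t 22.55 p [ 0.4858 -0.2882  0.2209] yaw 0.1514 down [ 0.0061 -0.0056 -1.    ] F [0. 0. 0.] open 0.648
t 22.70 p [ 0.4841 -0.2868  0.2157] yaw 0.1512 down [ 9.e-04 -8.e-04 -1.e+00] F [ 0.2  0.4 -0.6] open 0.649
```

View pics/d19c.png

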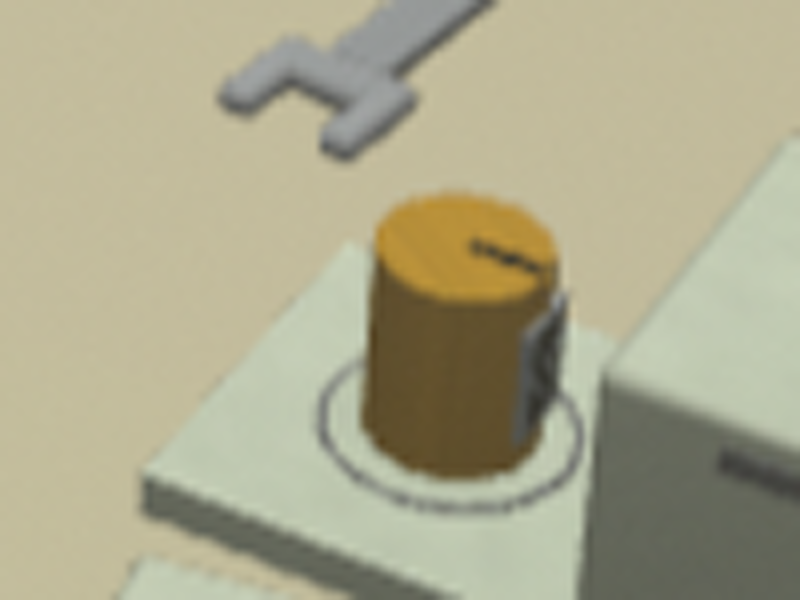

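View pics/s19c.png

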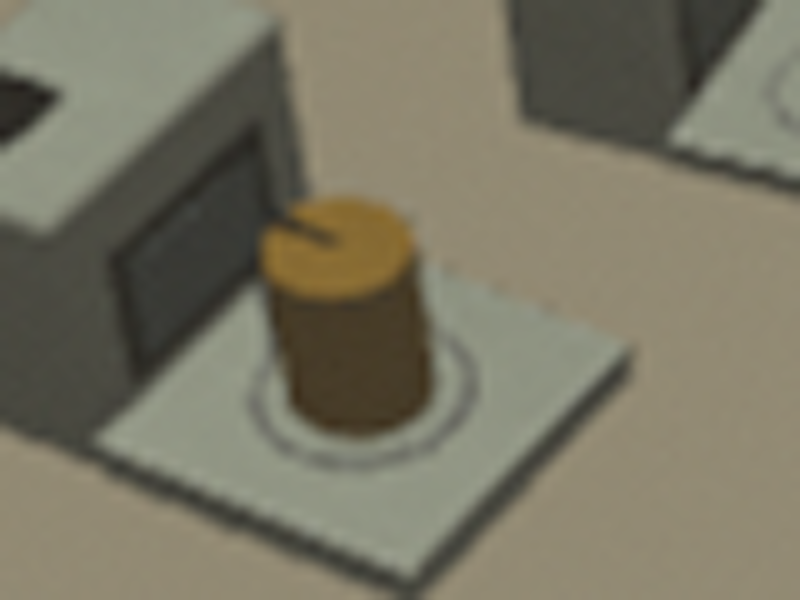

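View pics/w19c.png

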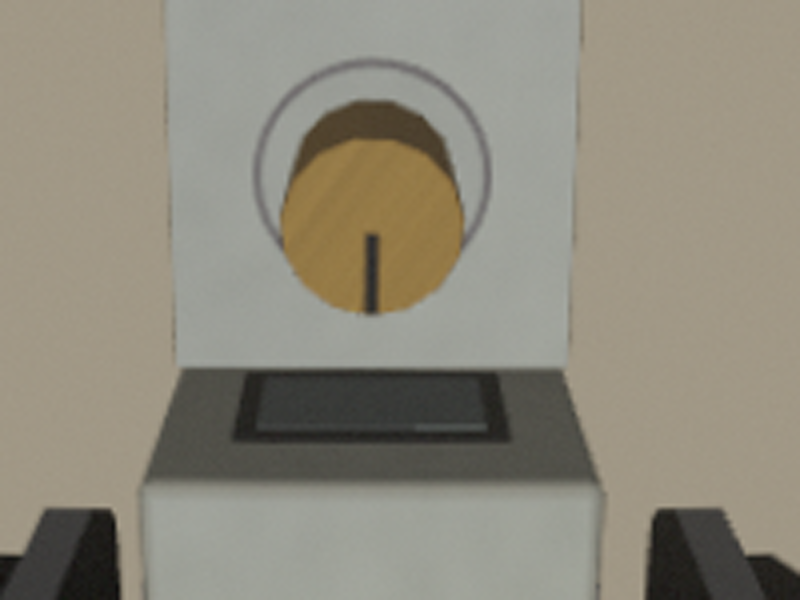

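View pics/s19.png

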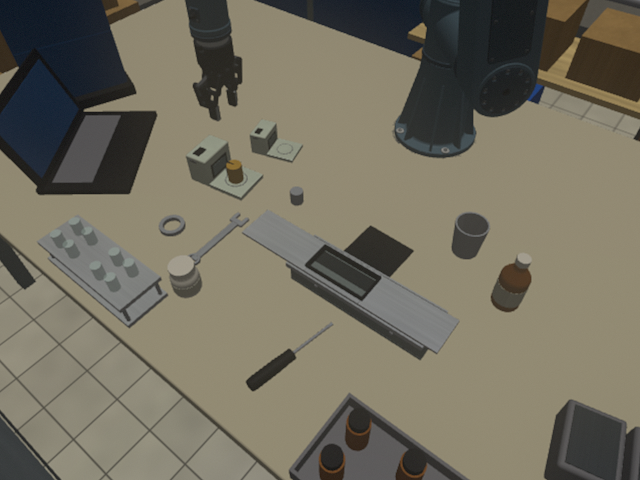

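```bash
python3 -c "
from h import *
st();ctrl.hand_in();st()"
```

```text
t 22.70 p [ 0.4841 -0.2868  0.2157] yaw 0.1512 down [ 9.e-04 -8.e-04 -1.e+00] F [ 0.2  0.4 -0.6] open 0.649
the job is handed in; nothing more can be done
the job is handed in; nothing more can be done
```

The slug is standing upright on the larger scanner's circle with its coded side facing the window, and I handed the job in at about 22.7 s. I pushed the cover along by the port rim, found the slug through the port and lifted it out. I then set it down and released it near the middle of the pad. Next I regripped it with the jaws square to its scribed line and set it down on the circle.

**Last checks**
- **Position:** the side and scene pictures put the slug within about 1 mm of the circle's centre.
- **Facing:** in the wrist picture the scribed line runs straight towards the window, square to the block's edge.
- **Surroundings:** the slug is upright, the gripper is clear of everything, and the bystanders look unmoved.

**What failed or disagreed**
- **Contact in the box:** my first descent into the box met a brief upward force of 40.5 N at the wrist, which settled to 8.7 N. I think a finger knuckle touched the port rim, but I did not confirm it. This is right at the 40 N limit for arm or gripper-body contact, so I can't rule out that it counts against the job. I backed off, recentred the cover and went down again without contact.
- **Spot measurement:** the cameras disagreed by about 2 mm on where the spot was. Just above the platform the slug stood about 3 mm too close to the window, so I shifted it before setting it down.

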